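Close the vacuum sample pot and clamp it to the clutch's first click

ROBOT

A 6-joint arm with a two-finger parallel gripper is mounted at the origin on a cart in front of the work surface, level with it; the furniture and walls round the work are solid. World frame = base frame: x ahead of the robot, y to its left, z up, the work surface at z = 0. Lengths are in m, angles in rad, forces in N, time in s.
With the tool pointing down it reaches from about 0.25 to 0.8 m from the base axis. Payload 3.9 kg.
Tool frame: the origin (TCP) lies at the very end of the fingers, on their centre line; the grasp point (between the pads) lies 19 mm behind it (grip_point_offset is the distance from the TCP to the grasp point, in m); x points along the fingers, z is the direction in which the jaws open and shut, and the axes are right-handed (so a half turn about x gives the same grasp; the last joint's range is limited). The gripper opens to 85 mm and grips with 20 to 120 N. Pads are 22 mm wide; open, the fingers measure 114 mm over their backs; the gripper's body (76 mm by 85 mm) begins 54 mm behind the grasp point. The pads swing forward as they close: fully open they stand 13 mm farther back than shut.
Start: joints at [-1.122, 0.26, -0.138, 1.173, 0, 1.571], TCP at [0.228, -0.473, 0.231] pointing down, gripper open.
Joint ranges: [-2.78, 2.78], [-0.83, 1.72], [-1.28, 1.37], [-1.9, 2.12], [-1.57, 1.48], [-3.14, 3.14]. Speed limits (rad/s): [2.57, 2.57, 3.14, 3.14, 3.14, 3.14].

INTERFACE

Orientations are given as a unit quaternion [w, x, y, z].
In Python, from rig import * gives the robot as it stands.
- The arm moves only by the tool carry_out, never from a script. Its argument "motion" is a list of rows, each an object of numbers: "dx", "dy", "dz": the shift along the tool's x, y, z in m; "turn": the turn about the tool's x in degrees. A call has exactly 10 rows; each row shifts and turns the commanded pose from where the row before left it, along the tool's axes as they then stand; what a row does not reach is not made up. A row lasts 1/8 s, in which the tool goes at most 62.5 mm and 10.7 degrees, less where a joint would pass 70% of its speed; a pose out of reach is approached as far as the arm can. A call is refused whole if a number of a shift passes 0.0625 or a number of a turn 10.7, either way. A call with a gripper value outside its range is refused whole. "grip" is the gripper's target within -1 to 1 (shut at 1, half-way at 0, fully open at -1), set as the call begins (left out, the last holds). The fingers move at their own pace and stop on an object; the grip force is fixed at half the most. Time passes only in rows, so rows that do not move let the fingers close, or fill a call up. It gives the time, the measured TCP pose, the force and the opening at its end, in the units of the state.
- get_state(): the state, without advancing time (a new reading comes with each control period).
- camera(name): name is "scene" or "top"; returns a dict with "image" (384x512x3 uint8, red, green, blue), "vfov" (degrees; the focal length in pixels is half the picture's height over the tangent of half this angle, whatever the lens; pixels are square), "cx", "cy" (the principal point, pixels), "T" (4x4, takes a point from camera to world coordinates). Camera axes: x right, y down, z forward; pixel columns grow to the right and rows downward; lengths in m; the calibration is good to about 2 mm. A picture is of the moment at which its call begins. There is no depth.
- finish_job(): hands the job in, once; it reports no verdict.
The state is a dict: "time": time; "q": joint angles; "dq": joint speeds; "joint_torque": joint torques, N m; "tool_pos": TCP position; "tcp_rot": TCP orientation; "ft_force": force on the tool from outside, world axes, zero at the start; "moment": the same for the moment, N m; "gripper_width": finger opening in m.
Only numpy, scipy, OpenCV 4.12 (cv2) and the standard library are available. Lean on these libraries where they do the work, as an engineer would, in place of code of your own. Each camera call takes 0.05 s, during which the arm holds its last target.

TASK

Close the vacuum sample pot and clamp it: push the lid sideways over the pot until it rests against its two stop pins, swing the clamp arm fully across it, then turn the black lever clockwise (seen from above) until the slip clutch gives its first click, and stop there, with no second click. Before you swing the arm, take the package that stands in its way, which may be the carton or the canister, and set it down upright on free bench, so that the arm does not bump into it. Leave the loupe, the dish and the tweezers where they are.

Things in the scene. Friction and masses are not known exactly. Their poses are not given: they have to be found in the camera images.
- vac_pot: Vacuum sample pot, fixed: round steel pot (flange 112 mm) on an 8 mm thick base plate 148 mm across. Origin on the bench under the pot's centre, z up. In its frame: clamp post (26 mm thick) at (0, -0.120); two lid stop pins, 9 mm thick, 40 mm high, at (-0.040, -0.051) and (0.040, -0.051); a pipe stub points to +x as far as 0.103, up to 36 mm high.
- pot_mouth (a point): Centre of the pot's mouth, level with the top of its flange, 30 mm above the bench; axes as vac_pot. The lid is home when its centre is over this point; it then touches both stop pins.
- lid: The loose lid; origin at the centre of its underside, z up.
- lid_center (a point): Centre of the lid, a flat steel disc 120 mm across, 12 mm thick (top edge bevelled), 0.2 to 0.4 kg, half-way up. It lies flat on the flange (36 mm above the bench), 25 to 45 mm off home towards the pot's +y. A push of 2 to 3 N on its edge towards the pins (the pot's -y) slides it; home, it overhangs the flange by 4 mm all round.
- post_axis (a point): Point on the axis of the clamp post, about which the clamp arm swings, at the arm's mid height, 67 mm above the bench.
- clamp_arm (a joint): Angle of the clamp arm, rad: 0 closed (the arm points along the pot's +y), grows anticlockwise seen from above; starts 1.68 to 2.0. Level bar 24 mm wide, 61 to 73 mm above the bench, 120 mm from post axis to screw axis. Stays where it is left (0.15 N m). Pushed clockwise on its side, e.g. 70 mm from the post, until it meets its stop.
- hub (a point): Point on the screw's axis at the far end of the clamp arm, 83 mm above the bench, in the middle of the round grey clutch hub (57 mm across, 77 to 89 mm above the bench; its nut rises to 95 mm). The arm's end below it is a round boss of 20 mm radius.
- lever_grip (a point): Point on the axis of the lever's black sleeve, 90 mm from the screw's axis, 83 mm above the bench. The lever is a level bar out from the hub; the sleeve is 15 mm thick and covers 72 to 108 mm from the screw's axis, the bar further in is 11 mm thick. The line from hub to here is the lever's direction.
- screw (a joint): Angle of the clamp screw in the arm, rad; grows clockwise seen from above and lowers the pad 7 mm per rad. At 0 (clutch 0) the lever is square to the arm, on its anticlockwise side. Starts at 0 to 0.5. Turns at 0.3 N m (3.5 N at the sleeve); the pad meets the lid at about 1.14, then the torque rises within about 0.3 rad to the clutch's 0.65 N m. Holds by friction.
- clutch (a joint): Slip of the lever ahead of the screw, rad; starts at 0. Up to 0.65 N m (7 N at the sleeve) lever and screw turn together; then a spring ball rides over a tooth: over some 0.3 rad the push falls to nothing, then the lever jumps ahead by itself. One click = 0.63, two = 1.26. It stays there; it cannot slip anticlockwise.
- pad: White round foot of the screw, 24 mm across, under the far end of the arm; origin on the screw's axis, 60 mm above the bench at screw 0; its underside is 10 mm below the origin, so 8 mm above the lid.
- carton_center (a point): Centre of the brown upright carton, 46 x 46 x 62 mm, about 0.1 kg, half-way up (31 mm above the bench); x and y are square to its sides. Carton or canister, one of the two, stands beside the pot in the path of the arm, 0.11 to 0.14 m from pot_mouth and too tall for arm and pad to pass; the other is more than 0.15 m from pot_mouth.
- canister_center (a point): Centre of the upright round screw-top canister with a dark cap, 44 mm across, 58 mm high, about 0.1 kg, half-way up (29 mm above the bench).
- carton: The carton; origin at the centre of its underside, z up.
- canister: The canister; origin at the centre of its underside, z up.
- loupe_center (a point): Centre of the black standing loupe, 36 mm across, 34 mm high, half-way up. A bystander, lower than the arm.
- dish_center (a point): Centre of the clear covered dish, 60 mm across, 16 mm high, half-way up. A bystander.
- slidebox_center (a point): Centre of the closed blue hinged slide box, fixed, 106 mm along its x, 170 mm along its y, 39 mm high, half-way up. Further right lie tape rolls and a tissue box; a cleaving jig stands behind the loupe, from y = -0.28 on.
- tweezers_center (a point): Middle of the tweezers lying on the bench, 160 mm long along their y axis, 13 mm high. A bystander.

How it is judged:
By the outcome, as a careful person would: the job done as asked, in the order asked, and still so for the second after the job is handed in, with the robot touching nothing.
It also fails if it takes over 64 s, if anything falls off the work surface, if the arm or the gripper's body presses on something with over 40 N, if the wrist force passes 120 N, or if a joint passes its speed limit or range.

## Working session

There is one attempt and no reset: what is moved stays moved. The work goes in short steps, Python scripts to look and compute and a tool call to move; the robot and the scene stay as the last step left them, time stands still between calls to the robot, and variables do not carry over. Pictures are saved under pics/ and viewed, and the job is handed in when it is done.

Besides the shell and the picture viewer there is one more tool, called after "Request:" in YAML: its name, and indented under it one key for each argument. carry_out: Moves the arm, as the interface text tells. Its arguments: {"type":"object","properties":{"motion":{"type":"array"},"grip":{"type":"number"}},"required":["motion"]}

```bash
mkdir -p pics; ls; python3 - <<'E'
from rig import *
import cv2
s=get_state();print({k:(v if not hasattr(v,'round') else v) for k,v in s.items()})
for n in("scene","top"):
    c=camera(n);cv2.imwrite(f"pics/{n}0.png",c["image"][:,:,::-1]);print(n,c["vfov"],c["cx"],c["cy"],c["T"], {k for k in c})
E
```

```text
pics
{'time': 0.0, 'q': array([-1.12201935e+00,  2.60641144e-01, -1.39414800e-01,  1.17266523e+00,
        1.54428194e-05,  1.57078829e+00]), 'dq': array([ 1.58219987e-04, -1.18657857e-03,  4.56506239e-05, -2.25169030e-05,
        3.54640046e-04,  1.06195540e-03]), 'joint_torque': array([-1.26678922e-03, -4.05672169e+01,  2.53922421e+01,  1.88653922e-02,
       -1.51823251e-04, -5.28547403e-06]), 'tool_pos': array([ 0.22748367, -0.47238985,  0.23047006]), 'tcp_rot': array([ 0.5981482 ,  0.37657419,  0.59929484, -0.37584079]), 'ft_force': array([ 0.17158942,  0.35642706, -1.12494608]), 'moment': array([ 0.04725769, -0.05921289, -0.00184566]), 'gripper_width': 0.08547388284030293}
scene 44.965436749239714 252.42301007924408 186.5289752393674 [[-0.62422588 -0.60104116  0.49909074 -0.17536809]
 [-0.78114553  0.49031888 -0.38652175  0.61517105]
 [-0.01239813 -0.63113938 -0.77557035  1.16235496]
 [ 0.          0.          0.          1.        ]] {'image', 'cx', 'cy', 'vfov', 'T'}
top 56.5398249276565 254.29657831454145 196.56834106816973 [[-0.0183144  -0.99935482  0.03089536  0.46368235]
 [-0.99981782  0.01813921 -0.00594124  0.07175269]
 [ 0.00537699 -0.03099854 -0.99950497  1.2025047 ]
 [ 0.          0.          0.          1.        ]] {'image', 'cx', 'cy', 'vfov', 'T'}
```

View pics/scene0.png

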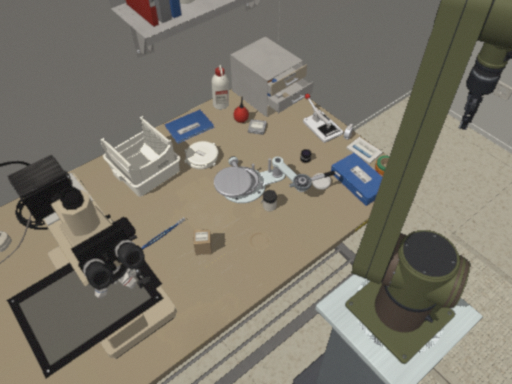

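View pics/top0.png

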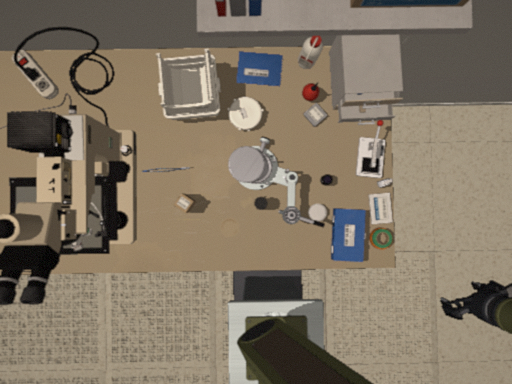

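```bash
cat > h.py <<'E'
import numpy as np, cv2
from rig import *
def ray(c,u,v):
    f=192/np.tan(np.radians(c["vfov"]/2))
    d=c["T"][:3,:3]@np.array([(u-c["cx"])/f,(v-c["cy"])/f,1.]); return c["T"][:3,3],d
def onz(c,u,v,z):
    o,d=ray(c,u,v); return (o+d*(z-o[2])/d[2])[:2]
def proj(c,p):
    f=192/np.tan(np.radians(c["vfov"]/2))
    q=c["T"][:3,:3].T@(np.array(p)-c["T"][:3,3]); return f*q[0]/q[2]+c["cx"],f*q[1]/q[2]+c["cy"]
def crop(c,x0,y0,x1,y1,s,fn):
    im=cv2.resize(np.ascontiguousarray(c["image"][y0:y1,x0:x1,::-1]),None,fx=s,fy=s,interpolation=cv2.INTER_CUBIC)
    for x in range((x0//10+1)*10,x1,10):
        cv2.line(im,((x-x0)*s,0),((x-x0)*s,6),(0,0,255),1); 
        if x%20==0: cv2.putText(im,str(x),((x-x0)*s-10,18),0,.4,(0,0,255),1)
    for y in range((y0//10+1)*10,y1,10):
        cv2.line(im,(0,(y-y0)*s),(6,(y-y0)*s),(0,0,255),1)
        if y%20==0: cv2.putText(im,str(y),(8,(y-y0)*s+4),0,.4,(0,0,255),1)
    cv2.imwrite(fn,im)
E
python3 - <<'E'
from h import *
import pickle
d={n:camera(n) for n in("scene","top")};pickle.dump(d,open("c0.pkl","wb"))
crop(d["top"],220,130,350,230,6,"pics/t1.png")
crop(d["scene"],190,140,350,250,5,"pics/s1.png")
E
```

```text
(no output)
```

View pics/t1.png

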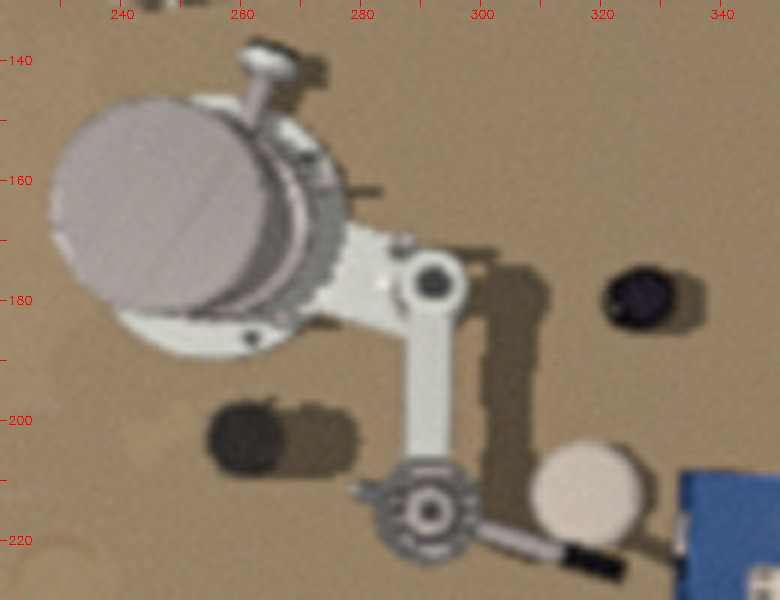

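View pics/s1.png

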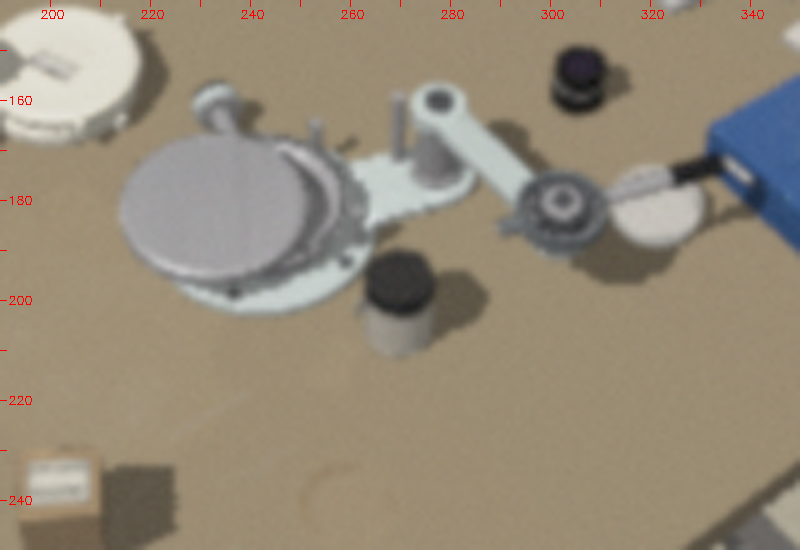

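```bash
python3 - <<'E'
from h import *
import pickle
d=pickle.load(open("c0.pkl","rb"))
T,S=d["top"],d["scene"]
P={"lid":((246.2,164),(233.5,180.5),.039),"post":((292,177.2),(278,160.5),.078),"hub":((291.5,215.4),(302,201),.093),"can":((261,203.2),(270,195),.058),
"sleeve":((318.8,223.5),(329.5,174),.083),"dish":((317.5,212),(322,178.5),.016),"loupe":((326.5,180),(305.5,151),.034)}
for k,(t,s,z) in P.items():
    a=onz(T,*t,z);b=onz(S,*s,z)
    o1,d1=ray(T,*t);o2,d2=ray(S,*s)
    m=np.linalg.lstsq(np.c_[d1,-d2],o2-o1,rcond=None)[0]
    print(k,a.round(4),b.round(4),"tri",((o1+d1*m[0]+o2+d2*m[1])/2).round(4))
# base plate outline in top
im=T["image"].astype(int)
E
```

```text
lid [0.6066 0.0894] [0.6045 0.0863] tri [0.6053 0.0879 0.0396]
post [ 0.5575 -0.0551] [ 0.5541 -0.0539] tri [ 0.5574 -0.0561  0.0737]
hub [ 0.4374 -0.0493] [0.3799 0.0048] tri [ 0.436  -0.0598 -0.0173]
can [0.4774 0.0439] [0.4759 0.0442] tri [0.4772 0.0436 0.0562]
sleeve [ 0.4102 -0.1354] [ 0.4088 -0.1363] tri [ 0.4097 -0.1362  0.0822]
dish [ 0.4452 -0.1444] [ 0.4466 -0.1508] tri [ 0.4441 -0.1447  0.0227]
loupe [ 0.5499 -0.1732] [ 0.5582 -0.1799] tri [ 0.549  -0.1701  0.0481]
```

```bash
python3 - <<'E'
from h import *
import pickle
d=pickle.load(open("c0.pkl","rb"))
T,S=d["top"],d["scene"]
print("hub",onz(T,291.5,215.4,.093),onz(S,302.4,180.3,.093))
def fit(c,z,u0,r0,zc,angs,lo,hi,fn):
    # radial edge points: whitish->brown: use saturation
    hsv=cv2.cvtColor(c["image"],cv2.COLOR_RGB2HSV);s=hsv[:,:,1].astype(np.float32)
    pts=[]
    for a in np.radians(angs):
        rr=np.arange(lo,hi,.0005)
        uv=np.array([proj(c,(u0[0]+r*np.cos(a),u0[1]+r*np.sin(a),z)) for r in rr],np.float32)
        v=cv2.remap(s,uv[:,0].reshape(1,-1),uv[:,1].reshape(1,-1),cv2.INTER_LINEAR)[0]
        g=np.gradient(cv2.GaussianBlur(v.reshape(1,-1),(0,0),2)[0]);i=np.argmax(g)
        if g[i]>0.8: pts.append((u0[0]+rr[i]*np.cos(a),u0[1]+rr[i]*np.sin(a),np.degrees(a),rr[i]))
    p=np.array(pts)
    for _ in range(4):
        A=np.c_[2*p[:,:2],np.ones(len(p))];x=np.linalg.lstsq(A,(p[:,:2]**2).sum(1),rcond=None)[0]
        r=np.sqrt(x[2]+x[0]**2+x[1]**2);e=np.hypot(*(p[:,:2]-x[:2]).T)-r
        p=p[abs(e)<max(1.5*e.std(),.0008)]
    print(fn,x[:2].round(4),r.round(4),len(p),e.std().round(5),np.unique(p[:,2].round()))
pc=onz(T,255.5,167.4,.008);print(pc)
fit(T,.008,pc,.074,0,np.r_[-80:-75:3,-60:0:4, 140:215:4],.062,.088,"plateT")
fit(S,.008,pc,.074,0,np.r_[120:240:4],.062,.088,"plateS")
fit(T,.038,(.606,.089),.06,0,np.r_[-10:190:5],.05,.072,"lidT")
fit(S,.038,(.606,.089),.06,0,np.r_[0:180:5],.05,.072,"lidS")
E
```

```text
hub [ 0.43737563 -0.04929899] [ 0.43682069 -0.04898051]
[0.59844793 0.05882082]
plateT [0.5984 0.0585] 0.0747 27 0.00032 [-80. -60. -56. -52. -48. -44. -40. -36. -32. -28. -12.  -8.  -4. 140.
 144. 148. 156. 160. 164. 172. 176. 180. 184. 188. 200. 204. 212.]
plateS [0.5975 0.0595] 0.0765 21 0.00039 [120. 124. 128. 132. 136. 148. 152. 160. 168. 172. 176. 180. 184. 188.
 192. 196. 200. 204. 208. 212. 224.]
lidT [0.6071 0.0899] 0.0603 28 0.00034 [-10.  -5.   0.   5.  10.  15.  20.  25.  30.  35.  40.  45.  50.  60.
  70.  75.  80.  85.  90.  95. 105. 110. 115. 120. 125. 130. 135. 150.]
lidS [0.6023 0.0849] 0.0664 22 0.00029 [  0.   5.  10.  15.  20.  25.  35.  45.  50.  55.  60.  65.  70.  75.
  80.  85.  90.  95. 100. 105. 110. 115.]
```

```bash
cat >> h.py <<'E'
from scipy.spatial.transform import Rotation as Ro
def st():
    s=get_state();w,x,y,z=s["tcp_rot"];R=Ro.from_quat([x,y,z,w]).as_matrix()
    return s,np.array(s["tool_pos"]),R
def show():
    s,p,R=st();print("t",round(s["time"],2),"p",p.round(4),"yawz",np.degrees(np.arctan2(R[1,2],R[0,2])).round(2),"tilt",R[2].round(3),"q",s["q"].round(3),"F",s["ft_force"].round(1),"w",round(s["gripper_width"],4))
    return s,p,R
def to(x,y,z,yaw=None):
    s,p,R=show()
    d=R.T@(np.array([x,y,z])-p);t=0
    print("delta tool xyz",d.round(4))
    if yaw is not None:
        y0=np.degrees(np.arctan2(R[1,2],R[0,2]));print("turn(+cw)",((y0-yaw+90)%180-90).round(2))
E
python3 -c "
from h import *
s,p,R=show();print(R.round(3))
import h
n=np.array([.339,.941]);c=np.array([.6068,.0894])
q=c+n*.10;print(q);to(q[0],q[1],.1,70.2)"
```

```text
t 0.2 p [ 0.2276 -0.4726  0.2308] yawz -64.28 tilt [-1.     0.    -0.001] q [-1.122  0.26  -0.139  1.173  0.     1.571] F [-0.6 -0.2 -0.4] w 0.0853
[[-0.001  0.901  0.434]
 [ 0.001  0.434 -0.901]
 [-1.     0.    -0.001]]
[0.6407 0.1835]
t 0.2 p [ 0.2276 -0.4726  0.2308] yawz -64.28 tilt [-1.     0.    -0.001] q [-1.122  0.26  -0.139  1.173  0.     1.571] F [-0.6 -0.2 -0.4] w 0.0853
delta tool xyz [ 0.1313  0.6569 -0.4117]
turn(+cw) 45.52
```

Request:
carry_out:
  motion:
    - {"dy":0.03,"dz":-0.019}
    - {"dy":0.03,"dz":-0.019}
    - {"dy":0.05,"dz":-0.0314}
    - {"dy":0.05,"dz":-0.0314}
    - {"dy":0.05,"dz":-0.0314}
    - {"dy":0.05,"dz":-0.0314}
    - {"dy":0.05,"dz":-0.0314}
    - {"dy":0.05,"dz":-0.0314}
    - {"dy":0.05,"dz":-0.0314}
    - {"dy":0.05,"dz":-0.0314}
  grip: 1

```text
invalid input
```

Request:
carry_out:
  motion:
    - {"dy":0.05,"dz":-0.031}
    - {"dy":0.05,"dz":-0.031}
    - {"dy":0.05,"dz":-0.031}
    - {"dy":0.047,"dz":-0.03}
    - {"turn":-7.4,"dx":0.02}
    - {"turn":-7.4,"dx":0.02}
    - {"turn":-7.4,"dx":0.02}
    - {"turn":-7.4,"dx":0.02}
    - {"turn":-7.4,"dx":0.02}
    - {"turn":-7.4}

```text
invalid input
```

```bash
python3 -c "
from h import *
to(.6407,.1835,.026,-19.8)"
```

```text
t 0.2 p [ 0.2276 -0.4726  0.2308] yawz -64.28 tilt [-1.     0.    -0.001] q [-1.122  0.26  -0.139  1.173  0.     1.571] F [-0.6 -0.2 -0.4] w 0.0853
delta tool xyz [ 0.2053  0.6569 -0.4116]
turn(+cw) -44.48
```

Request:
carry_out:
  motion:
    - {"dx":0,"dy":0.03,"dz":-0.019,"turn":0}
    - {"dx":0,"dy":0.03,"dz":-0.019,"turn":0}
    - {"dx":0,"dy":0.05,"dz":-0.0314,"turn":0}
    - {"dx":0,"dy":0.05,"dz":-0.0314,"turn":0}
    - {"dx":0,"dy":0.05,"dz":-0.0314,"turn":0}
    - {"dx":0,"dy":0.05,"dz":-0.0314,"turn":0}
    - {"dx":0,"dy":0.05,"dz":-0.0314,"turn":0}
    - {"dx":0,"dy":0.05,"dz":-0.0314,"turn":0}
    - {"dx":0,"dy":0.05,"dz":-0.0314,"turn":0}
    - {"dx":0,"dy":0.05,"dz":-0.0314,"turn":0}
  grip: 1

```text
time: 1.45
tool_pos: [0.5175, -0.011, 0.2313]
tcp_rot: [0.599, 0.376, 0.599, -0.376]
ft_force: [0.3, -0.7, 0.2]
gripper_width: 0.0001
```

Request:
carry_out:
  motion:
    - {"dx":0,"dy":0.05,"dz":-0.031,"turn":0}
    - {"dx":0,"dy":0.05,"dz":-0.031,"turn":0}
    - {"dx":0,"dy":0.05,"dz":-0.031,"turn":0}
    - {"dx":0,"dy":0.047,"dz":-0.03,"turn":0}
    - {"dx":0.02,"dy":0,"dz":0,"turn":-7.4}
    - {"dx":0.02,"dy":0,"dz":0,"turn":-7.4}
    - {"dx":0.02,"dy":0,"dz":0,"turn":-7.4}
    - {"dx":0.02,"dy":0,"dz":0,"turn":-7.4}
    - {"dx":0.02,"dy":0,"dz":0,"turn":-7.4}
    - {"dx":0.02,"dy":0,"dz":0,"turn":-7.4}

```text
time: 2.7
tool_pos: [0.6406, 0.1834, 0.1103]
tcp_rot: [0.697, 0.12, 0.697, -0.121]
ft_force: [-0.6, 0.3, -0.8]
gripper_width: -0.0
```

```bash
python3 -c "
from h import *
to(.6407,.1835,.026,-19.8)
for n in('scene','top'):
  c=camera(n);crop(c,150,80,310,200,5,'pics/%s2.png'%n)"
```

```text
t 2.7 p [0.6406 0.1834 0.1103] yawz -19.64 tilt [-1.    -0.    -0.001] q [ 0.279  0.566  0.029  1.034 -0.     2.192] F [-0.6  0.3 -0.8] w -0.0
delta tool xyz [0.0843 0.0002 0.0001]
turn(+cw) 0.16
```

View pics/scene2.png

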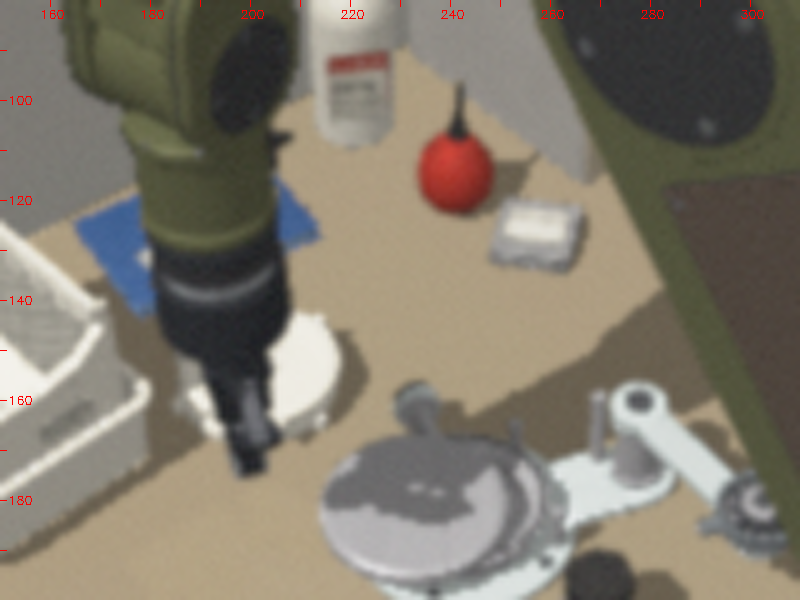

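View pics/top2.png

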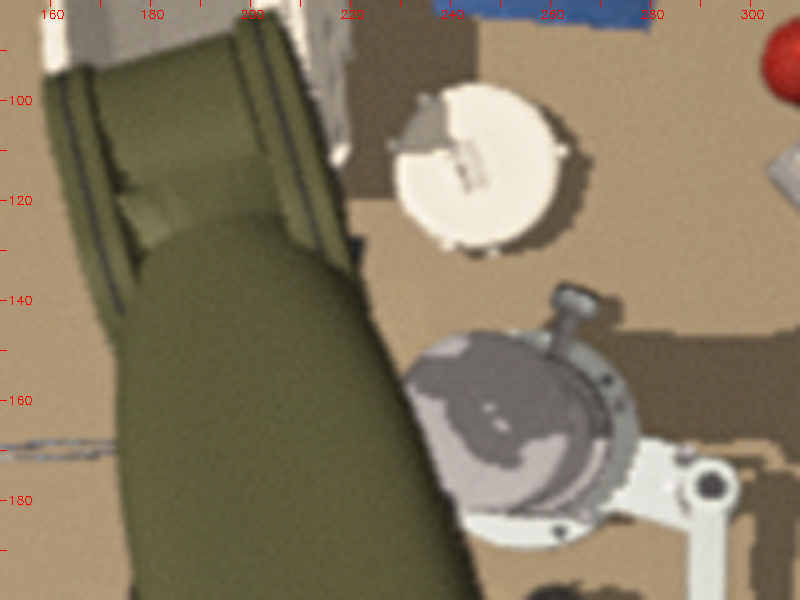

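Request:
carry_out:
  motion:
    - {"dx":0.021,"dy":0,"dz":0,"turn":0}
    - {"dx":0.021,"dy":0,"dz":0,"turn":0}
    - {"dx":0.021,"dy":0,"dz":0,"turn":0}
    - {"dx":0.021,"dy":0,"dz":0,"turn":0}
    - {"dx":0,"dy":-0.005,"dz":0,"turn":0}
    - {"dx":0,"dy":-0.005,"dz":0,"turn":0}
    - {"dx":0,"dy":-0.005,"dz":0,"turn":0}
    - {"dx":0,"dy":-0.005,"dz":0,"turn":0}
    - {"dx":0,"dy":-0.005,"dz":0,"turn":0}
    - {"dx":0,"dy":-0.005,"dz":0,"turn":0}

```text
time: 4.05
tool_pos: [0.6307, 0.1552, 0.0275]
tcp_rot: [0.697, 0.122, 0.696, -0.122]
ft_force: [0.1, 2.8, 0.3]
gripper_width: 0.0001
```

Request:
carry_out:
  motion:
    - {"dx":0,"dy":-0.003,"dz":0,"turn":0}
    - {"dx":0,"dy":-0.003,"dz":0,"turn":0}
    - {"dx":0,"dy":-0.003,"dz":0,"turn":0}
    - {"dx":0,"dy":-0.003,"dz":0,"turn":0}
    - {"dx":0,"dy":-0.003,"dz":0,"turn":0}
    - {"dx":0,"dy":-0.003,"dz":0,"turn":0}
    - {"dx":0,"dy":-0.003,"dz":0,"turn":0}
    - {"dx":0,"dy":-0.003,"dz":0,"turn":0}
    - {"dx":0,"dy":0,"dz":0,"turn":0}
    - {"dx":0,"dy":0,"dz":0,"turn":0}

```text
time: 5.3
tool_pos: [0.6222, 0.1321, 0.027]
tcp_rot: [0.696, 0.122, 0.697, -0.123]
ft_force: [0.6, 0.3, 0.3]
gripper_width: -0.0001
```

```bash
python3 -c "
from h import *
show()
for n in('scene','top'):
  c=camera(n);crop(c,180,120,300,220,6,'pics/%s3.png'%n)"
```

```text
t 5.3 p [0.6222 0.1321 0.027 ] yawz -19.9 tilt [-1.    -0.001 -0.   ] q [ 2.100e-01  5.890e-01 -1.710e-01  8.130e-01 -1.000e-03  2.128e+00] F [0.6 0.3 0.3] w -0.0001
```

View pics/scene3.png

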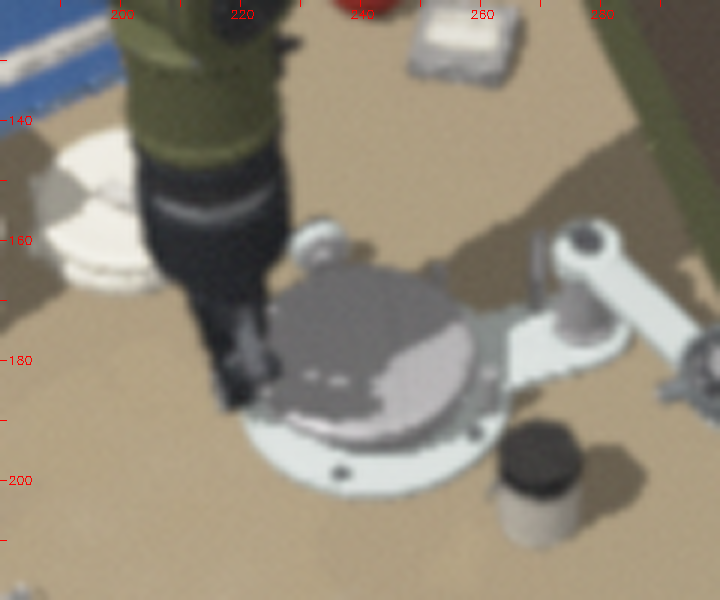

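View pics/top3.png

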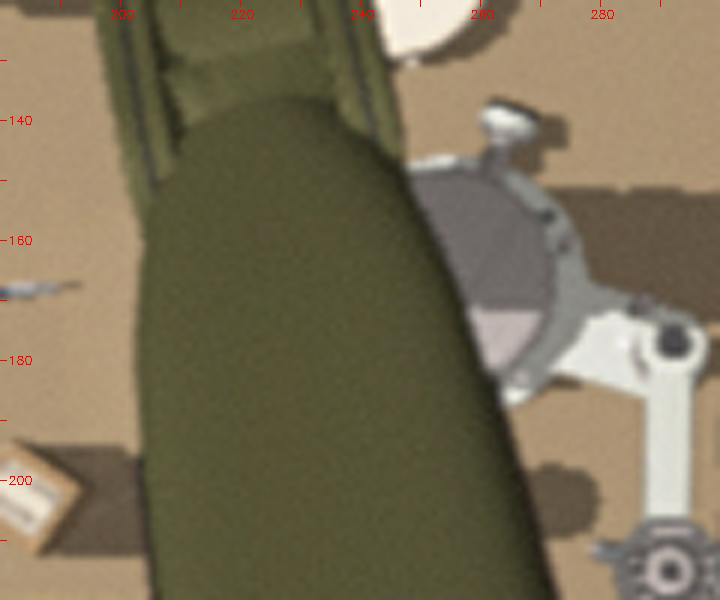

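Request:
carry_out:
  motion:
    - {"dx":0,"dy":-0.001,"dz":0,"turn":0}
    - {"dx":0,"dy":-0.001,"dz":0,"turn":0}
    - {"dx":0,"dy":-0.001,"dz":0,"turn":0}
    - {"dx":0,"dy":-0.001,"dz":0,"turn":0}
    - {"dx":0,"dy":-0.001,"dz":0,"turn":0}
    - {"dx":0,"dy":-0.0005,"dz":0,"turn":0}
    - {"dx":0,"dy":-0.0005,"dz":0,"turn":0}
    - {"dx":0,"dy":0,"dz":0,"turn":0}
    - {"dx":0,"dy":0,"dz":0,"turn":0}
    - {"dx":0,"dy":0,"dz":0,"turn":0}

```text
time: 6.65
tool_pos: [0.6204, 0.1269, 0.0273]
tcp_rot: [0.696, 0.122, 0.697, -0.122]
ft_force: [0.1, 0.7, -0.9]
gripper_width: 0.0002
```

Request:
carry_out:
  motion:
    - {"dx":0,"dy":0,"dz":0,"turn":0}
    - {"dx":0,"dy":0,"dz":0,"turn":0}
    - {"dx":0,"dy":0,"dz":0,"turn":0}
    - {"dx":0,"dy":0,"dz":0,"turn":0}
    - {"dx":0,"dy":0,"dz":0,"turn":0}
    - {"dx":0,"dy":0,"dz":0,"turn":0}
    - {"dx":0,"dy":-0.0005,"dz":0,"turn":0}
    - {"dx":0,"dy":-0.0005,"dz":0,"turn":0}
    - {"dx":0,"dy":-0.0005,"dz":0,"turn":0}
    - {"dx":0,"dy":-0.0005,"dz":0,"turn":0}

```text
time: 7.9
tool_pos: [0.6199, 0.1256, 0.0273]
tcp_rot: [0.696, 0.122, 0.697, -0.122]
ft_force: [0.3, 3.9, -0.7]
gripper_width: -0.0001
```

```bash
python3 -c "
from h import *
show()"
```

```text
t 7.9 p [0.6199 0.1256 0.0273] yawz -19.87 tilt [-1.     0.001 -0.   ] q [ 1.990e-01  5.820e-01 -1.820e-01  8.060e-01  1.000e-03  2.117e+00] F [ 0.3  3.9 -0.7] w -0.0001
```

Request:
carry_out:
  motion:
    - {"dx":0,"dy":-0.0005,"dz":0,"turn":0}
    - {"dx":0,"dy":-0.0005,"dz":0,"turn":0}
    - {"dx":0,"dy":-0.0005,"dz":0,"turn":0}
    - {"dx":0,"dy":0,"dz":0,"turn":0}
    - {"dx":0,"dy":0,"dz":0,"turn":0}
    - {"dx":0,"dy":0,"dz":0,"turn":0}
    - {"dx":0,"dy":0,"dz":0,"turn":0}
    - {"dx":0,"dy":0,"dz":0,"turn":0}
    - {"dx":0,"dy":0,"dz":0,"turn":0}
    - {"dx":0,"dy":0,"dz":0,"turn":0}

```text
time: 9.15
tool_pos: [0.6193, 0.1252, 0.0273]
tcp_rot: [0.696, 0.123, 0.697, -0.121]
ft_force: [0.1, 6.6, -0.1]
gripper_width: -0.0002
```

Request:
carry_out:
  motion:
    - {"dx":0,"dy":-0.0005,"dz":0,"turn":0}
    - {"dx":0,"dy":-0.0005,"dz":0,"turn":0}
    - {"dx":0,"dy":-0.0005,"dz":0,"turn":0}
    - {"dx":0,"dy":-0.0005,"dz":0,"turn":0}
    - {"dx":0,"dy":0,"dz":0,"turn":0}
    - {"dx":0,"dy":0,"dz":0,"turn":0}
    - {"dx":0,"dy":0,"dz":0,"turn":0}
    - {"dx":0,"dy":0,"dz":0,"turn":0}
    - {"dx":0,"dy":0,"dz":0,"turn":0}
    - {"dx":0,"dy":0,"dz":0,"turn":0}

```text
time: 10.4
tool_pos: [0.6187, 0.1249, 0.0275]
tcp_rot: [0.696, 0.124, 0.697, -0.119]
ft_force: [-0.2, 10.1, -1.1]
gripper_width: -0.0
```

Request:
carry_out:
  motion:
    - {"dx":0,"dy":0.01,"dz":0,"turn":0}
    - {"dx":0,"dy":0.02,"dz":0,"turn":0}
    - {"dx":-0.035,"dy":0,"dz":0,"turn":0}
    - {"dx":-0.035,"dy":0,"dz":0,"turn":0}
    - {"dx":-0.035,"dy":0,"dz":0,"turn":0}
    - {"dx":0,"dy":-0.03,"dz":-0.02,"turn":0}
    - {"dx":0,"dy":-0.03,"dz":-0.02,"turn":0}
    - {"dx":0,"dy":-0.03,"dz":-0.02,"turn":0}
    - {"dx":0,"dy":-0.03,"dz":-0.02,"turn":0}
    - {"dx":0,"dy":-0.03,"dz":-0.026,"turn":0}

```text
time: 11.65
tool_pos: [0.4782, 0.0446, 0.1326]
tcp_rot: [0.697, 0.122, 0.696, -0.122]
ft_force: [0.7, -0.4, 0.0]
gripper_width: 0.0004
```

```bash
python3 -c "
from h import *
to(.4768,.044,.022,-19.8)
for n in('scene','top'):
  c=camera(n);crop(c,180,120,330,230,5,'pics/%s4.png'%n)"
```

```text
t 11.65 p [0.4782 0.0446 0.1326] yawz -19.89 tilt [-1.    -0.001  0.001] q [ 9.400e-02  2.510e-01 -4.240e-01  8.950e-01 -1.000e-03  2.012e+00] F [ 0.7 -0.4  0. ] w 0.0004
delta tool xyz [ 0.1106 -0.0009 -0.0013]
turn(+cw) -0.09
```

View pics/scene4.png

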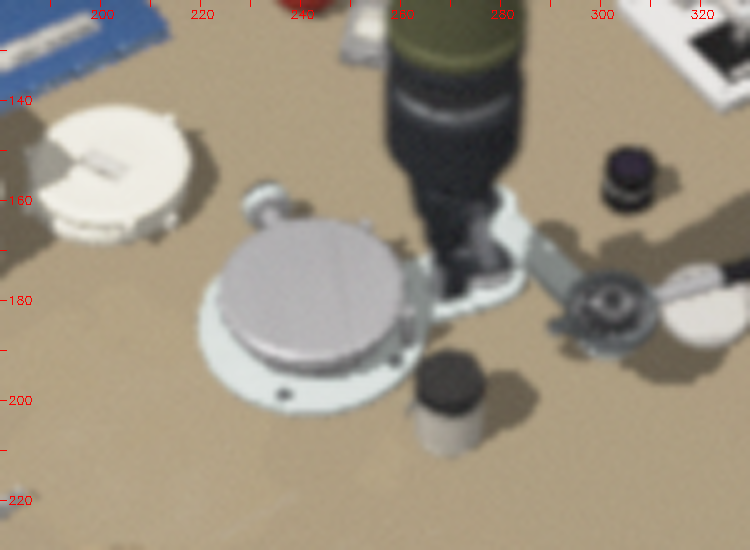

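View pics/top4.png

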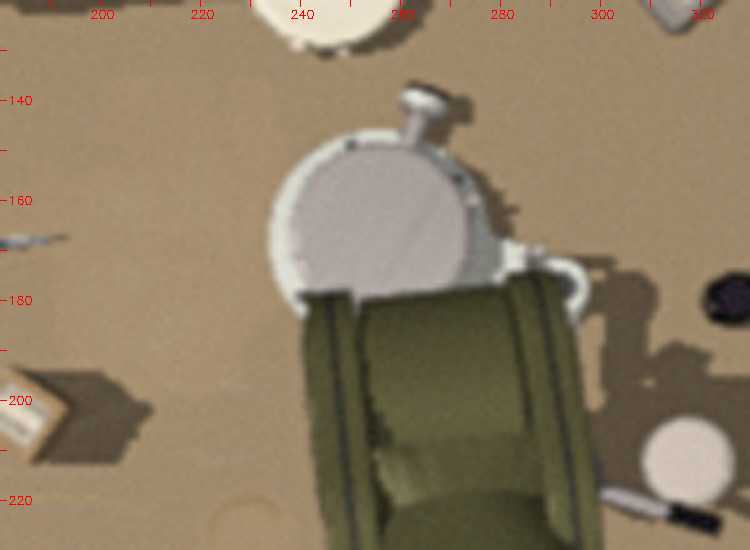

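Request:
carry_out:
  motion:
    - {"dx":0,"dy":-0.001,"dz":-0.001,"turn":0}
    - {"dx":0.01,"dy":0,"dz":0,"turn":0}
    - {"dx":0.01,"dy":0,"dz":0,"turn":0}
    - {"dx":0.01,"dy":0,"dz":0,"turn":0}
    - {"dx":0,"dy":0,"dz":0,"turn":0}
    - {"dx":0,"dy":0,"dz":0,"turn":0}
    - {"dx":0.02,"dy":0,"dz":0,"turn":0}
    - {"dx":0.02,"dy":0,"dz":0,"turn":0}
    - {"dx":0.02,"dy":0,"dz":0,"turn":0}
    - {"dx":0.018,"dy":0,"dz":0,"turn":0}
  grip: -0.5

```text
time: 13.0
tool_pos: [0.4773, 0.0445, 0.0241]
tcp_rot: [0.697, 0.122, 0.696, -0.122]
ft_force: [-0.5, -0.4, 0.0]
gripper_width: 0.0639
```

Request:
carry_out:
  motion:
    - {"dx":0,"dy":0,"dz":0,"turn":0}
    - {"dx":0,"dy":0,"dz":0,"turn":0}
    - {"dx":0,"dy":0,"dz":0,"turn":0}
    - {"dx":0,"dy":0,"dz":0,"turn":0}
    - {"dx":0,"dy":0,"dz":0,"turn":0}
    - {"dx":0,"dy":0,"dz":0,"turn":0}
    - {"dx":-0.002,"dy":0,"dz":0,"turn":0}
    - {"dx":-0.02,"dy":0,"dz":0,"turn":0}
    - {"dx":-0.02,"dy":0,"dz":0,"turn":0}
    - {"dx":-0.02,"dy":0,"dz":0,"turn":0}
  grip: 1

```text
time: 14.25
tool_pos: [0.4767, 0.0444, 0.0869]
tcp_rot: [0.696, 0.122, 0.697, -0.122]
ft_force: [0.4, 0.8, -1.7]
gripper_width: 0.0422
```

```bash
python3 -c "
from h import *
to(.39,.18,.084)
for n in('scene',):
  c=camera(n);crop(c,180,120,330,230,5,'pics/%s5.png'%n)"
```

```text
t 14.25 p [0.4767 0.0444 0.0869] yawz -19.89 tilt [-1. -0. -0.] q [ 0.093  0.295 -0.498  0.777  0.     2.011] F [ 0.4  0.8 -1.7] w 0.0422
delta tool xyz [ 0.003   0.098  -0.1276]
```

View pics/scene5.png

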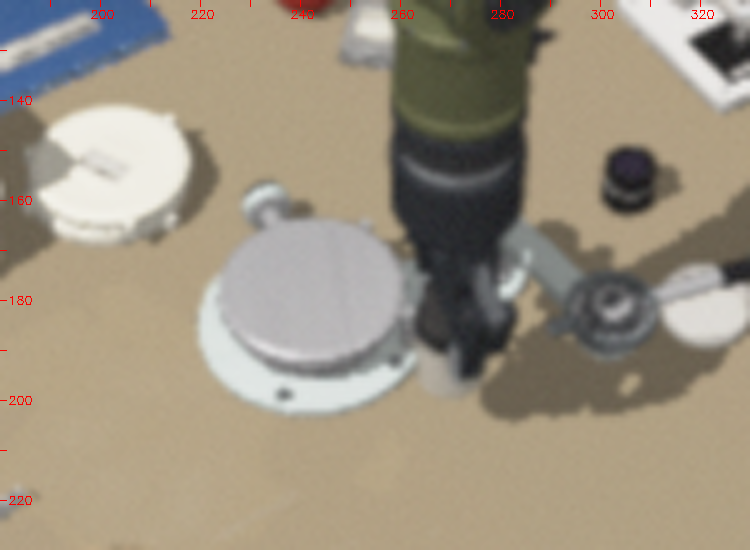

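Request:
carry_out:
  motion:
    - {"dx":0,"dy":0.0196,"dz":-0.0255,"turn":0}
    - {"dx":0,"dy":0.0196,"dz":-0.0255,"turn":0}
    - {"dx":0,"dy":0.0196,"dz":-0.0255,"turn":0}
    - {"dx":0,"dy":0.0196,"dz":-0.0255,"turn":0}
    - {"dx":0,"dy":0.0196,"dz":-0.0255,"turn":0}
    - {"dx":0.02,"dy":0,"dz":0,"turn":0}
    - {"dx":0.02,"dy":0,"dz":0,"turn":0}
    - {"dx":0.014,"dy":0,"dz":0,"turn":0}
    - {"dx":0.005,"dy":0,"dz":0,"turn":0}
    - {"dx":0.002,"dy":0,"dz":0,"turn":0}

```text
time: 15.55
tool_pos: [0.3902, 0.1799, 0.0251]
tcp_rot: [0.696, 0.122, 0.697, -0.122]
ft_force: [-0.2, -0.0, -1.5]
gripper_width: 0.0426
```

Request:
carry_out:
  motion:
    - {"dx":0.0005,"dy":0,"dz":0,"turn":0}
    - {"dx":0,"dy":0,"dz":0,"turn":0}
    - {"dx":0,"dy":0,"dz":0,"turn":0}
    - {"dx":0,"dy":0,"dz":0,"turn":0}
    - {"dx":0,"dy":0,"dz":0,"turn":0}
    - {"dx":0,"dy":0,"dz":0,"turn":0}
    - {"dx":0,"dy":0,"dz":0,"turn":0}
    - {"dx":0,"dy":0,"dz":0,"turn":0}
    - {"dx":0,"dy":0,"dz":0,"turn":0}
    - {"dx":0,"dy":0,"dz":0,"turn":0}

```text
time: 16.8
tool_pos: [0.3902, 0.18, 0.0248]
tcp_rot: [0.696, 0.122, 0.697, -0.122]
ft_force: [-0.6, 0.2, -1.4]
gripper_width: 0.0418
```

Request:
carry_out:
  motion:
    - {"dx":0.0003,"dy":0,"dz":0,"turn":0}
    - {"dx":0,"dy":0,"dz":0,"turn":0}
    - {"dx":0,"dy":0,"dz":0,"turn":0}
    - {"dx":0,"dy":0,"dz":0,"turn":0}
    - {"dx":-0.005,"dy":0,"dz":0,"turn":0}
    - {"dx":-0.025,"dy":0,"dz":0,"turn":0}
    - {"dx":-0.03,"dy":0,"dz":0,"turn":0}
    - {"dx":-0.03,"dy":0,"dz":0,"turn":0}
    - {"dx":-0.03,"dy":0,"dz":0,"turn":0}
    - {"dx":0,"dy":0,"dz":0,"turn":0}
  grip: -0.5

```text
time: 18.05
tool_pos: [0.3922, 0.1809, 0.1469]
tcp_rot: [0.698, 0.123, 0.695, -0.121]
ft_force: [0.6, 0.5, -0.6]
gripper_width: 0.0639
```

```bash
python3 -c "
from h import *
import pickle
show()
d={n:camera(n) for n in('scene','top')};pickle.dump(d,open('c6.pkl','wb'))
crop(d['scene'],180,130,340,250,5,'pics/s6.png');crop(d['top'],180,130,340,250,5,'pics/t6.png')"
```

```text
t 18.05 p [0.3922 0.1809 0.1469] yawz -19.89 tilt [-1.     0.004  0.004] q [ 0.432  0.156 -0.508  0.901 -0.     2.35 ] F [ 0.6  0.5 -0.6] w 0.0639
```

View pics/s6.png

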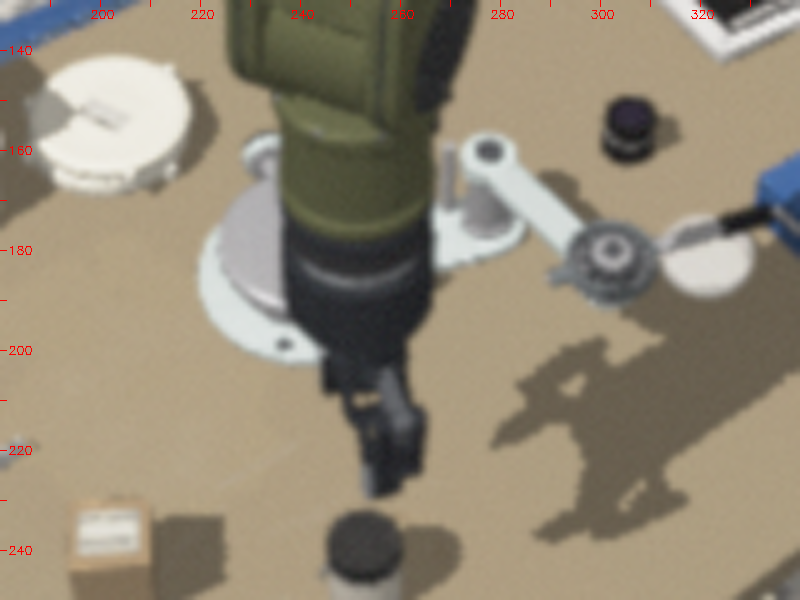

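View pics/t6.png

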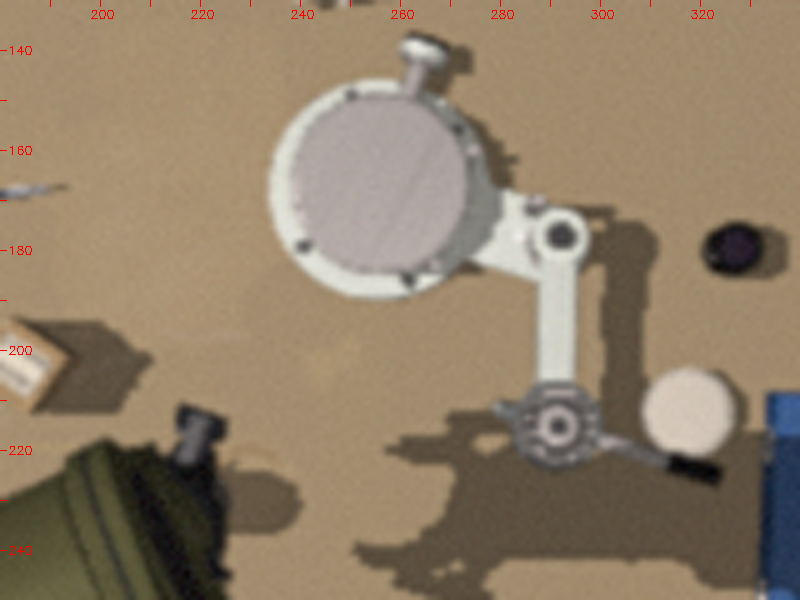

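Request:
carry_out:
  motion:
    - {"dx":0,"dy":-0.02,"dz":0.016,"turn":0}
    - {"dx":0,"dy":-0.0413,"dz":0.033,"turn":0}
    - {"dx":0,"dy":-0.0413,"dz":0.033,"turn":0}
    - {"dx":0,"dy":-0.0413,"dz":0.033,"turn":0}
    - {"dx":0,"dy":-0.0413,"dz":0.033,"turn":0}
    - {"dx":0,"dy":-0.0413,"dz":0.033,"turn":0}
    - {"dx":0,"dy":0,"dz":0,"turn":-10.7}
    - {"dx":0,"dy":0,"dz":0,"turn":-10.7}
    - {"dx":0,"dy":0,"dz":0,"turn":-10.7}
    - {"dx":0,"dy":0,"dz":0,"turn":-10.7}
  grip: 1

```text
time: 19.4
tool_pos: [0.4821, -0.0945, 0.1428]
tcp_rot: [0.692, -0.142, 0.694, 0.143]
ft_force: [0.2, 0.6, -0.5]
gripper_width: 0.0002
```

Request:
carry_out:
  motion:
    - {"dx":0,"dy":0,"dz":0,"turn":-10.7}
    - {"dx":0,"dy":0,"dz":0,"turn":-10.7}
    - {"dx":0,"dy":0,"dz":0,"turn":-10.7}
    - {"dx":0,"dy":0,"dz":0,"turn":-10.7}
    - {"dx":0,"dy":0,"dz":0,"turn":-10.7}
    - {"dx":0,"dy":0,"dz":0,"turn":-10.7}
    - {"dx":0,"dy":0,"dz":0,"turn":0}
    - {"dx":0,"dy":0,"dz":0,"turn":0}
    - {"dx":0,"dy":0,"dz":0,"turn":0}
    - {"dx":0,"dy":0,"dz":0,"turn":0}

```text
time: 20.65
tool_pos: [0.4834, -0.0946, 0.1445]
tcp_rot: [0.513, -0.487, 0.513, 0.487]
ft_force: [0.7, 0.3, -0.4]
gripper_width: 0.0001
```

```bash
python3 -c "
from h import *
import pickle
to(.4852,-.0933,.054,87)
d=pickle.load(open('c6.pkl','rb'));T=d['top']
print(onz(T,255.6,166.6,.039),onz(T,292,177.2,.0745),onz(T,291.5,215.4,.093))
c=camera('scene');crop(c,220,120,350,220,6,'pics/s7.png')"
```

```text
t 20.65 p [ 0.4834 -0.0946  0.1445] yawz 87.07 tilt [-1.  0.  0.] q [-0.193  0.261 -0.375  0.935  0.    -0.142] F [ 0.7  0.3 -0.4] w 0.0001
delta tool xyz [ 0.0905 -0.0017  0.0014]
turn(+cw) 0.07
[0.59756735 0.05878125] [ 0.55776183 -0.05550664] [ 0.43737563 -0.04929899]
```

View pics/s7.png

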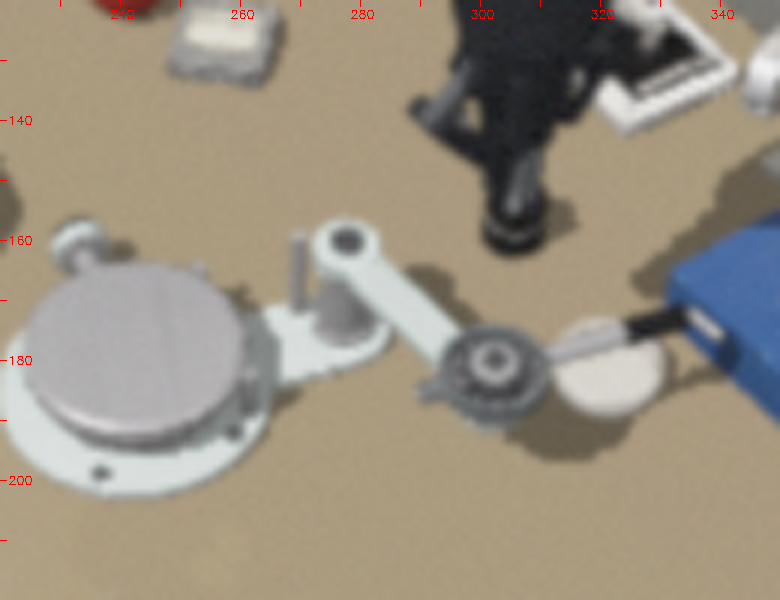

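Request:
carry_out:
  motion:
    - {"dx":0.02,"dy":-0.0017,"dz":0.0014,"turn":0}
    - {"dx":0.025,"dy":0,"dz":0,"turn":0}
    - {"dx":0.025,"dy":0,"dz":0,"turn":0}
    - {"dx":0.0205,"dy":0,"dz":0,"turn":0}
    - {"dx":0,"dy":0,"dz":0.003,"turn":0}
    - {"dx":0,"dy":0,"dz":0.003,"turn":0}
    - {"dx":0,"dy":0,"dz":0.003,"turn":0}
    - {"dx":0,"dy":0,"dz":0.003,"turn":0}
    - {"dx":0,"dy":0,"dz":0.003,"turn":0}
    - {"dx":0,"dy":0,"dz":0,"turn":0}

```text
time: 21.95
tool_pos: [0.486, -0.0781, 0.0542]
tcp_rot: [0.512, -0.487, 0.512, 0.487]
ft_force: [-0.4, -0.1, -0.5]
gripper_width: 0.0
```

```bash
python3 -c "
from h import *
show()
c=camera('scene');crop(c,220,120,350,220,6,'pics/s8.png')
c=camera('top');crop(c,220,130,350,230,6,'pics/t8.png')"
```

```text
t 21.95 p [ 0.486  -0.0781  0.0542] yawz 87.14 tilt [-1. -0. -0.] q [-0.159  0.353 -0.514  0.704  0.    -0.109] F [-0.4 -0.1 -0.5] w 0.0
```

View pics/s8.png

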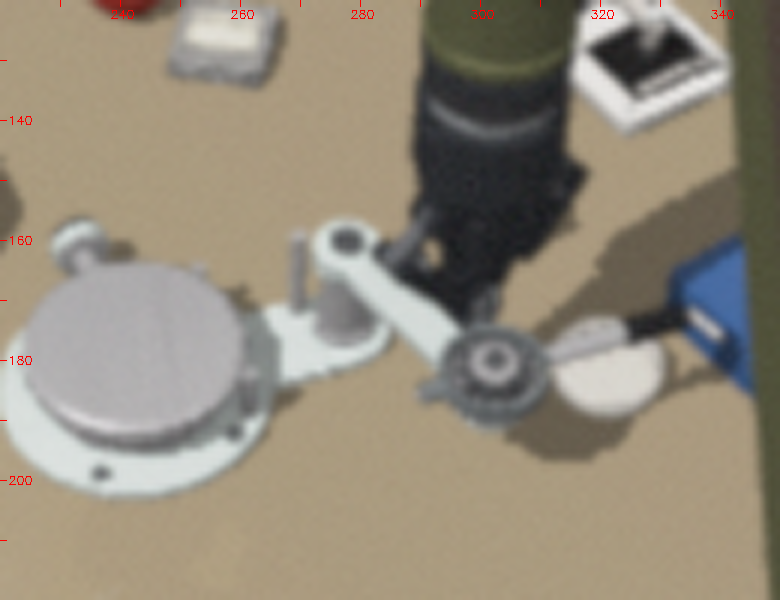

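Request:
carry_out:
  motion:
    - {"dx":0,"dy":0.0015,"dz":0.0047,"turn":3}
    - {"dx":0,"dy":0.002,"dz":0.0062,"turn":5}
    - {"dx":0,"dy":0.002,"dz":0.0062,"turn":5}
    - {"dx":0,"dy":0.002,"dz":0.0062,"turn":5}
    - {"dx":0,"dy":0.002,"dz":0.0062,"turn":5}
    - {"dx":0,"dy":0.002,"dz":0.0062,"turn":5}
    - {"dx":0,"dy":0.002,"dz":0.0062,"turn":5}
    - {"dx":0,"dy":0.002,"dz":0.0062,"turn":5}
    - {"dx":0,"dy":0.002,"dz":0.0062,"turn":5}
    - {"dx":0,"dy":0.002,"dz":0.0062,"turn":5}

```text
time: 23.3
tool_pos: [0.4918, -0.0174, 0.0539]
tcp_rot: [0.666, -0.236, 0.667, 0.235]
ft_force: [-1.9, -2.5, 2.7]
gripper_width: -0.0004
```

```bash
python3 -c "
from h import *
s,p,R=show()
v=R.T@(np.array([.5577,-.0555,0.054])-p);print('post in tool',v.round(4))
c=camera('scene');crop(c,220,120,350,220,6,'pics/s9.png')
c=camera('top');crop(c,220,130,350,230,6,'pics/t9.png')"
```

```text
t 23.3 p [ 0.4918 -0.0174  0.0539] yawz 38.92 tilt [-1.    -0.    -0.002] q [-0.034  0.355 -0.512  0.706 -0.001  0.857] F [-1.9 -2.5  2.7] w -0.0004
post in tool [-0.0001 -0.071   0.0273]
```

View pics/s9.png

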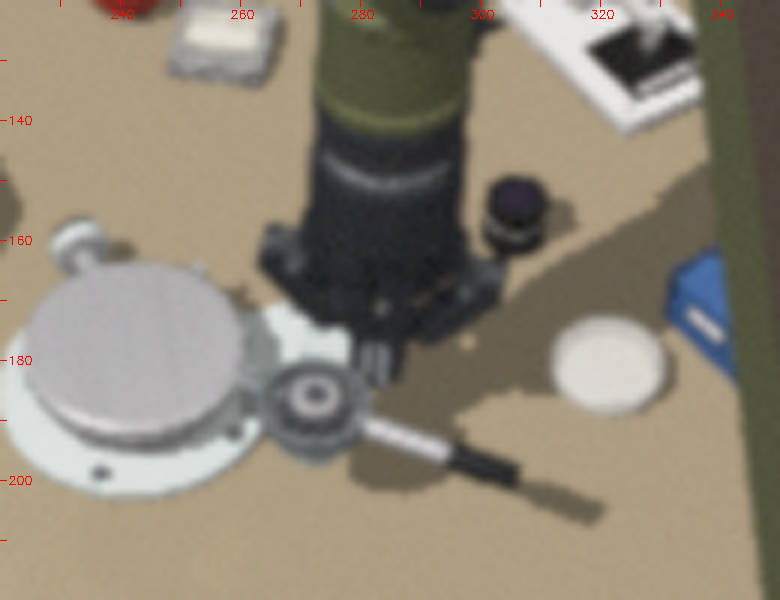

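View pics/t9.png

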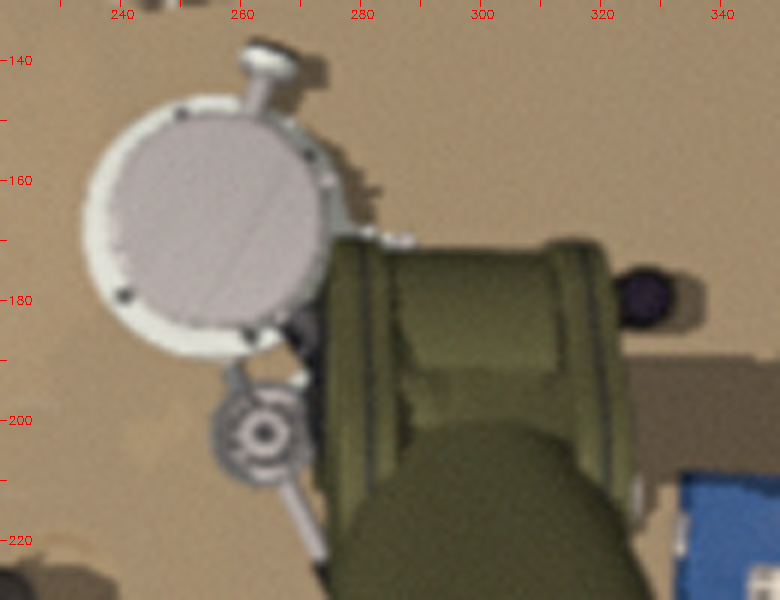

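Request:
carry_out:
  motion:
    - {"dx":0,"dy":0.002,"dz":0.0062,"turn":5}
    - {"dx":0,"dy":0.002,"dz":0.0062,"turn":5}
    - {"dx":0,"dy":0.002,"dz":0.0062,"turn":5}
    - {"dx":0,"dy":0.002,"dz":0.0062,"turn":5}
    - {"dx":0,"dy":0.002,"dz":0.0062,"turn":5}
    - {"dx":0,"dy":0.002,"dz":0.0062,"turn":5}
    - {"dx":0,"dy":0.002,"dz":0.0062,"turn":5}
    - {"dx":0,"dy":0.002,"dz":0.0062,"turn":5}
    - {"dx":0,"dy":0.002,"dz":0.0062,"turn":5}
    - {"dx":0,"dy":0.001,"dz":0.0031,"turn":2.5}

```text
time: 24.65
tool_pos: [0.5402, 0.0187, 0.0534]
tcp_rot: [0.704, 0.052, 0.706, -0.051]
ft_force: [-3.1, 0.5, 1.3]
gripper_width: -0.0
```

```bash
python3 -c "
from h import *
s,p,R=show()
v=R.T@(np.array([.5577,-.0555,0.054])-p);print('post in tool',v.round(4))
c=camera('scene');crop(c,220,120,350,220,6,'pics/s10.png')"
```

```text
t 24.65 p [0.5402 0.0187 0.0534] yawz -8.36 tilt [-1.     0.001 -0.003] q [ 0.034  0.425 -0.393  0.755  0.002  1.75 ] F [-3.1  0.5  1.3] w -0.0
post in tool [-0.0007 -0.0709  0.0281]
```

View pics/s10.png

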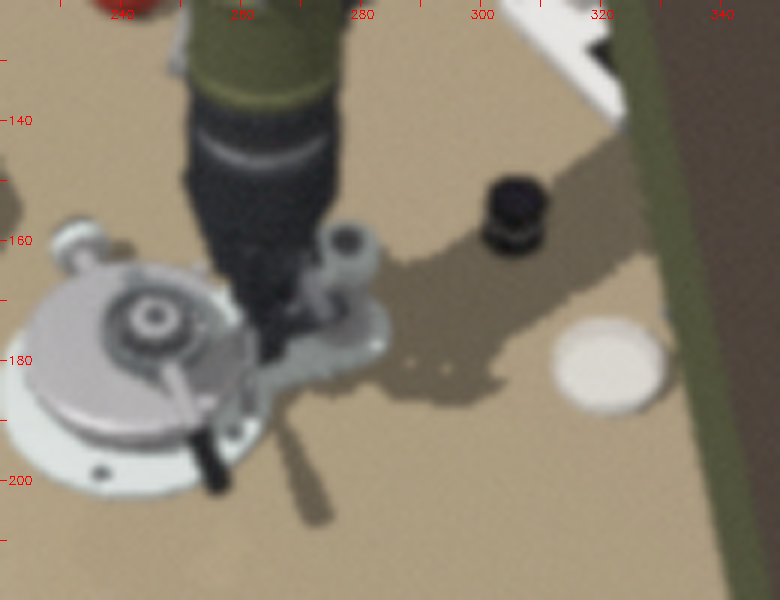

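Request:
carry_out:
  motion:
    - {"dx":0,"dy":0.0011,"dz":0.0031,"turn":2.5}
    - {"dx":0,"dy":0.0011,"dz":0.0031,"turn":2.5}
    - {"dx":0,"dy":0.0011,"dz":0.0031,"turn":2.5}
    - {"dx":0,"dy":0.0007,"dz":0.0018,"turn":1.5}
    - {"dx":0,"dy":0.0004,"dz":0.0012,"turn":1}
    - {"dx":0,"dy":0.0002,"dz":0.0006,"turn":0.5}
    - {"dx":0,"dy":0.0002,"dz":0.0006,"turn":0.5}
    - {"dx":0,"dy":0.0002,"dz":0.0006,"turn":0.5}
    - {"dx":0,"dy":0,"dz":0.0006,"turn":0}
    - {"dx":0,"dy":0,"dz":0.0006,"turn":0}

```text
time: 25.95
tool_pos: [0.5575, 0.0194, 0.054]
tcp_rot: [0.697, 0.122, 0.696, -0.122]
ft_force: [-1.7, 2.3, -1.2]
gripper_width: 0.0003
```

```bash
python3 -c "
from h import *
s,p,R=show()
v=R.T@(np.array([.5577,-.0555,0.054])-p);print('post in tool',v.round(4))"
```

```text
t 25.95 p [0.5575 0.0194 0.054 ] yawz -19.88 tilt [-1.  0.  0.] q [ 0.035  0.447 -0.352  0.772  0.     1.953] F [-1.7  2.3 -1.2] w 0.0003
post in tool [ 0.     -0.0704  0.0257]
```

Request:
carry_out:
  motion:
    - {"dx":0,"dy":0,"dz":0.0006,"turn":0}
    - {"dx":0,"dy":0,"dz":0.0006,"turn":0}
    - {"dx":0,"dy":0,"dz":0.0006,"turn":0}
    - {"dx":0,"dy":0,"dz":0.0006,"turn":0}
    - {"dx":0,"dy":0,"dz":0,"turn":0}
    - {"dx":0,"dy":0,"dz":0,"turn":0}
    - {"dx":0,"dy":0,"dz":0,"turn":0}
    - {"dx":0,"dy":0,"dz":0,"turn":0}
    - {"dx":0,"dy":0,"dz":0,"turn":0}
    - {"dx":0,"dy":0,"dz":0,"turn":0}

```text
time: 27.2
tool_pos: [0.5581, 0.0193, 0.054]
tcp_rot: [0.695, 0.122, 0.698, -0.122]
ft_force: [-5.6, 3.5, 1.9]
gripper_width: 0.0
```

```bash
python3 -c "
from h import *
s,p,R=show()
v=R.T@(np.array([.5577,-.0555,0.054])-p);print('post in tool',v.round(4), 'F tool',(R.T@s['ft_force']).round(1))"
```

```text
t 27.2 p [0.5581 0.0193 0.054 ] yawz -19.86 tilt [-1.     0.    -0.003] q [ 0.034  0.45  -0.347  0.776  0.002  1.951] F [-5.6  3.5  1.9] w 0.0
post in tool [-0.0001 -0.0705  0.0251] F tool [-1.9  1.4 -6.5]
```

Request:
carry_out:
  motion:
    - {"dx":0,"dy":0,"dz":-0.015,"turn":0}
    - {"dx":0,"dy":0,"dz":-0.015,"turn":0}
    - {"dx":-0.03,"dy":0,"dz":0,"turn":0}
    - {"dx":-0.03,"dy":0,"dz":0,"turn":0}
    - {"dx":-0.03,"dy":0,"dz":0,"turn":0}
    - {"dx":0,"dy":-0.03,"dz":-0.03,"turn":-10.7}
    - {"dx":0,"dy":-0.03,"dz":-0.03,"turn":-10.7}
    - {"dx":0,"dy":-0.03,"dz":-0.03,"turn":-10.7}
    - {"dx":0,"dy":0,"dz":0,"turn":-10.7}
    - {"dx":0,"dy":0,"dz":0,"turn":-10.7}

```text
time: 28.45
tool_pos: [0.4288, -0.0453, 0.1444]
tcp_rot: [0.677, -0.207, 0.676, 0.206]
ft_force: [0.7, 0.2, 0.5]
gripper_width: 0.0001
```

```bash
python3 -c "
from h import *
import pickle
show()
d={n:camera(n) for n in('scene','top')};pickle.dump(d,open('c11.pkl','wb'))
crop(d['scene'],190,130,320,230,6,'pics/s11.png');crop(d['top'],220,120,350,220,6,'pics/t11.png')"
```

```text
t 28.45 p [ 0.4288 -0.0453  0.1444] yawz 33.9 tilt [-1.    -0.002  0.001] q [-0.105  0.16  -0.511  0.898 -0.001  0.874] F [0.7 0.2 0.5] w 0.0001
```

View pics/s11.png

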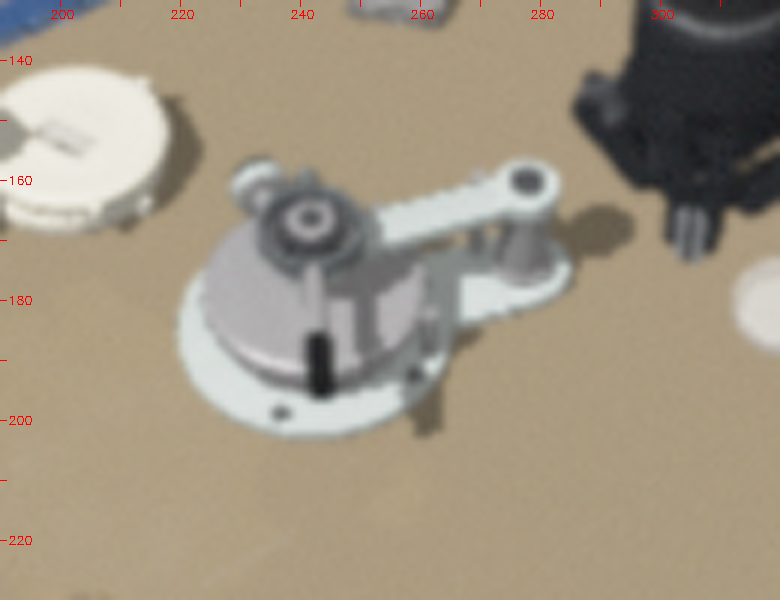

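View pics/t11.png

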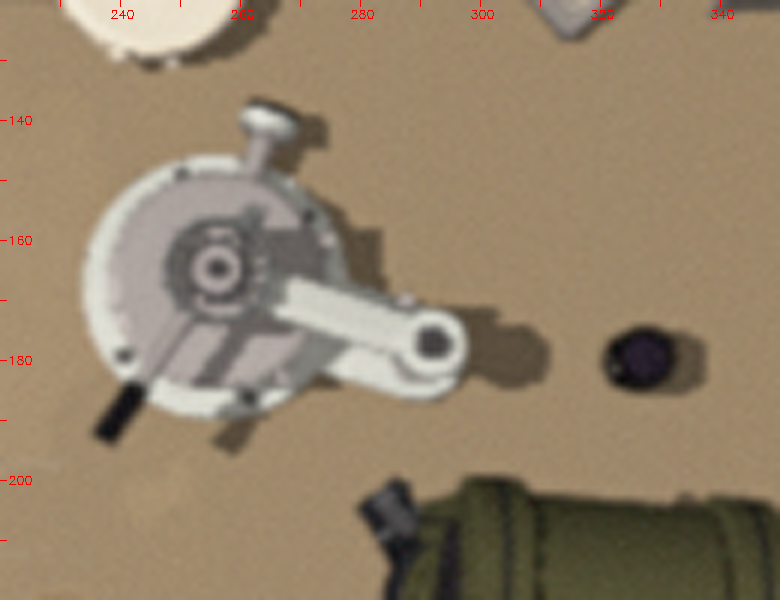

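```bash
python3 -c "
from h import *
import pickle
d=pickle.load(open('c11.pkl','rb'));T,S=d['top'],d['scene']
for c,h,l in((T,(256,164.5),(239.8,188.5)),(S,(241.5,166.3),(243,191.3))):
  a=onz(c,*h,.095);b=onz(c,*l,.086);v=b-a;print(a,b,np.hypot(*v),np.degrees(np.arctan2(v[1],v[0])))
"
```

```text
[0.59765623 0.05804001] [0.52428156 0.11002424] 0.08992331447088578 144.6833210542737
[0.59542543 0.05918236] [0.52070043 0.11181369] 0.09139957601459427 144.84167986495763
```

Request:
carry_out:
  motion:
    - {"dx":0,"dy":0.012,"dz":0.0261,"turn":0}
    - {"dx":0,"dy":0.018,"dz":0.036,"turn":0}
    - {"dx":0,"dy":0.018,"dz":0.036,"turn":0}
    - {"dx":0,"dy":0.016,"dz":0.036,"turn":0}
    - {"dx":0,"dy":0,"dz":0,"turn":-10.4}
    - {"dx":0,"dy":0,"dz":0,"turn":-10.4}
    - {"dx":0.026,"dy":0,"dz":0,"turn":0}
    - {"dx":0.026,"dy":0,"dz":0,"turn":0}
    - {"dx":0.026,"dy":0,"dz":0,"turn":0}
    - {"dx":0,"dy":0,"dz":0,"turn":0}

```text
time: 29.8
tool_pos: [0.5036, 0.0825, 0.0644]
tcp_rot: [0.628, -0.322, 0.631, 0.323]
ft_force: [0.1, 0.6, 0.1]
gripper_width: -0.0001
```

```bash
cat >> h.py <<'E'
def hubrel():
    s,p,R=show()
    v=R.T@(np.array([.5975,.0583,p[2]])-p);print('hub in tool (want y -.090, z .022 at contact)',v.round(4),'F tool',(R.T@s['ft_force']).round(1),'M',s['moment'].round(2))
    r=-v[1];b=v[2]; yaw=np.degrees(np.arctan2(R[1,2],R[0,2])); print('lever angle if touching', (yaw+90-np.degrees(np.arcsin((b-.022)/.09))).round(1))
E
python3 -c "
from h import *
hubrel()
c=camera('scene');crop(c,190,130,320,230,6,'pics/s12.png')"
```

```text
t 29.8 p [0.5036 0.0825 0.0644] yawz 54.28 tilt [-1.     0.003 -0.003] q [ 0.163  0.37  -0.452  0.753 -0.     0.786] F [0.1 0.6 0.1] w -0.0001
hub in tool (want y -.090, z .022 at contact) [-0.0004 -0.0904  0.0352] F tool [-0.1  0.3  0.5] M [ 0.03 -0.03 -0.03]
lever angle if touching 135.9
```

View pics/s12.png

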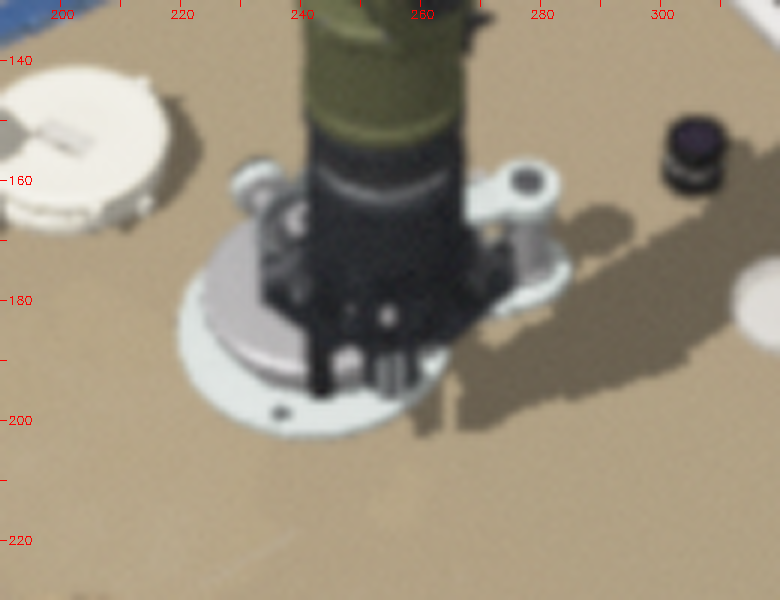

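Request:
carry_out:
  motion:
    - {"dx":0,"dy":0,"dz":0.0045,"turn":0}
    - {"dx":0,"dy":0,"dz":0.0045,"turn":0}
    - {"dx":0,"dy":0,"dz":0.004,"turn":0}
    - {"dx":0,"dy":0.0013,"dz":0.0063,"turn":4}
    - {"dx":0,"dy":0.0013,"dz":0.0063,"turn":4}
    - {"dx":0,"dy":0.0013,"dz":0.0063,"turn":4}
    - {"dx":0,"dy":0.0013,"dz":0.0063,"turn":4}
    - {"dx":0,"dy":0.0013,"dz":0.0063,"turn":4}
    - {"dx":0,"dy":0.0013,"dz":0.0063,"turn":4}
    - {"dx":0,"dy":0.0013,"dz":0.0063,"turn":4}

```text
time: 31.1
tool_pos: [0.5386, 0.1287, 0.066]
tcp_rot: [0.688, -0.161, 0.689, 0.16]
ft_force: [-2.5, -2.6, 1.5]
gripper_width: 0.0003
```

```bash
sed -i 's/(yaw+90-np.degrees/(yaw+90+np.degrees/' h.py
python3 -c "
from h import *
hubrel()
c=camera('scene');crop(c,190,130,320,230,6,'pics/s13.png')
c=camera('top');crop(c,200,120,330,220,6,'pics/t13.png')"
```

```text
t 31.1 p [0.5386 0.1287 0.066 ] yawz 26.25 tilt [-1.    -0.001 -0.003] q [ 0.236  0.43  -0.344  0.799 -0.002  1.348] F [-2.5 -2.6  1.5] w 0.0003
hub in tool (want y -.090, z .022 at contact) [ 0.0001 -0.0892  0.0217] F tool [-1.5 -1.3 -3.4] M [-0.46  0.34  0.01]
lever angle if touching 116.1
```

View pics/s13.png

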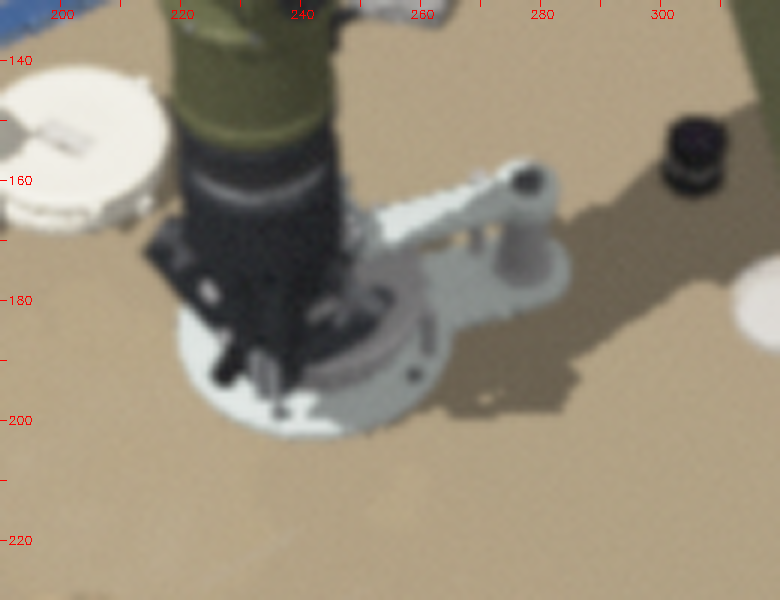

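View pics/t13.png

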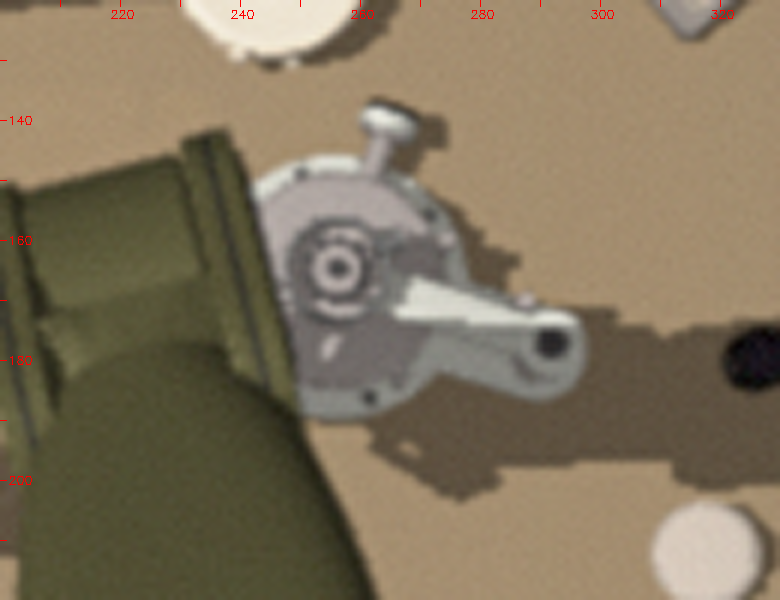

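Request:
carry_out:
  motion:
    - {"dx":0,"dy":0.0013,"dz":0.0063,"turn":4}
    - {"dx":0,"dy":0.0013,"dz":0.0063,"turn":4}
    - {"dx":0,"dy":0.0013,"dz":0.0063,"turn":4}
    - {"dx":0,"dy":0.0013,"dz":0.0063,"turn":4}
    - {"dx":0,"dy":0.0013,"dz":0.0063,"turn":4}
    - {"dx":0,"dy":0.0007,"dz":0.0032,"turn":2}
    - {"dx":0,"dy":0.0007,"dz":0.0032,"turn":2}
    - {"dx":0,"dy":0.0007,"dz":0.0032,"turn":2}
    - {"dx":0,"dy":0.0007,"dz":0.0032,"turn":2}
    - {"dx":0,"dy":0,"dz":0,"turn":0}

```text
time: 32.45
tool_pos: [0.5797, 0.149, 0.0659]
tcp_rot: [0.707, 0.01, 0.707, -0.01]
ft_force: [-4.3, -1.1, 1.7]
gripper_width: 0.0
```

```bash
python3 -c "
from h import *
hubrel()"
```

```text
t 32.45 p [0.5797 0.149  0.0659] yawz -1.6 tilt [-1. -0. -0.] q [ 0.252  0.495 -0.229  0.848 -0.     1.85 ] F [-4.3 -1.1  1.7] w 0.0
hub in tool (want y -.090, z .022 at contact) [ 0.     -0.0901  0.0203] F tool [-1.7 -1.2 -4.3] M [-0.31  0.67  0.04]
lever angle if touching 87.3
```

Request:
carry_out:
  motion:
    - {"dx":0,"dy":0.0003,"dz":0.0016,"turn":1}
    - {"dx":0,"dy":0.0003,"dz":0.0016,"turn":1}
    - {"dx":0,"dy":0.0003,"dz":0.0016,"turn":1}
    - {"dx":0,"dy":0.0003,"dz":0.0016,"turn":1}
    - {"dx":0,"dy":0.0003,"dz":0.0016,"turn":1}
    - {"dx":0,"dy":0.0003,"dz":0.0016,"turn":1}
    - {"dx":0,"dy":0.0003,"dz":0.0016,"turn":1}
    - {"dx":0,"dy":0.0003,"dz":0.0016,"turn":1}
    - {"dx":0,"dy":0.0003,"dz":0.0016,"turn":1}
    - {"dx":0,"dy":0.0003,"dz":0.0016,"turn":1}

```text
time: 33.7
tool_pos: [0.5953, 0.1509, 0.066]
tcp_rot: [0.703, 0.072, 0.704, -0.071]
ft_force: [-5.6, 0.6, 3.1]
gripper_width: -0.0
```

```bash
python3 -c "
from h import *
hubrel()"
```

```text
t 33.7 p [0.5953 0.1509 0.066 ] yawz -11.62 tilt [-1.     0.001 -0.002] q [ 2.470e-01  5.190e-01 -1.850e-01  8.680e-01  1.000e-03  2.021e+00] F [-5.6  0.6  3.1] w -0.0
hub in tool (want y -.090, z .022 at contact) [-0.0001 -0.0902  0.0208] F tool [-3.1 -0.5 -5.6] M [ 0.08  1.22 -0.04]
lever angle if touching 77.6
```

Request:
carry_out:
  motion:
    - {"dx":0,"dy":0.0003,"dz":0.0016,"turn":1}
    - {"dx":0,"dy":0.0003,"dz":0.0016,"turn":1}
    - {"dx":0,"dy":0.0003,"dz":0.0016,"turn":1}
    - {"dx":0,"dy":0.0003,"dz":0.0016,"turn":1}
    - {"dx":0,"dy":0.0003,"dz":0.0016,"turn":1}
    - {"dx":0,"dy":0.0003,"dz":0.0016,"turn":1}
    - {"dx":0,"dy":0.0003,"dz":0.0016,"turn":1}
    - {"dx":0,"dy":0.0003,"dz":0.0016,"turn":1}
    - {"dx":0,"dy":0,"dz":0,"turn":0}
    - {"dx":0,"dy":0,"dz":0,"turn":0}

```text
time: 34.95
tool_pos: [0.6093, 0.1491, 0.0661]
tcp_rot: [0.697, 0.12, 0.697, -0.12]
ft_force: [-1.9, 1.8, -0.3]
gripper_width: 0.0006
```

```bash
python3 -c "
from h import *
hubrel()
c=camera('scene');crop(c,190,130,320,230,6,'pics/s14.png')
c=camera('top');crop(c,200,120,330,220,6,'pics/t14.png')"
```

```text
t 34.95 p [0.6093 0.1491 0.0661] yawz -19.6 tilt [-1.     0.     0.001] q [ 0.24   0.537 -0.15   0.883 -0.     2.153] F [-1.9  1.8 -0.3] w 0.0006
hub in tool (want y -.090, z .022 at contact) [ 0.     -0.0895  0.0193] F tool [ 0.3  1.1 -2.4] M [ 0.22  0.27 -0.03]
lever angle if touching 68.7
```

View pics/s14.png

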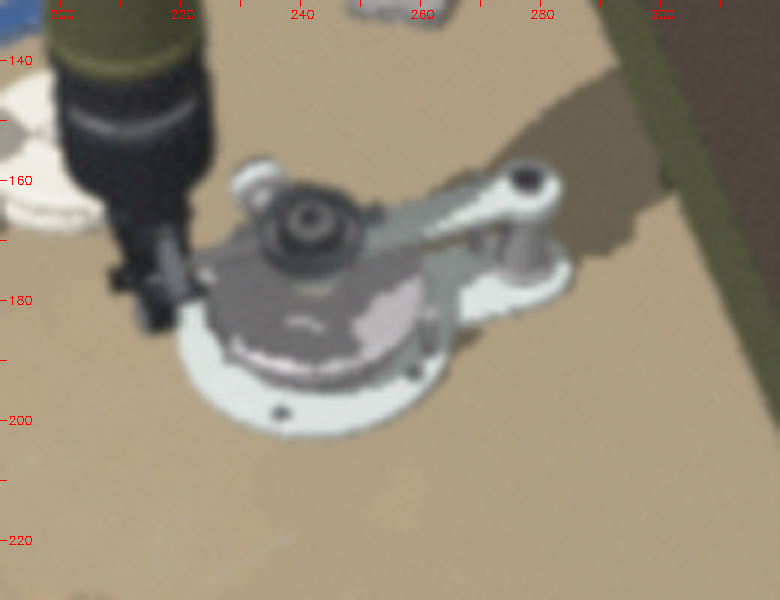

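View pics/t14.png

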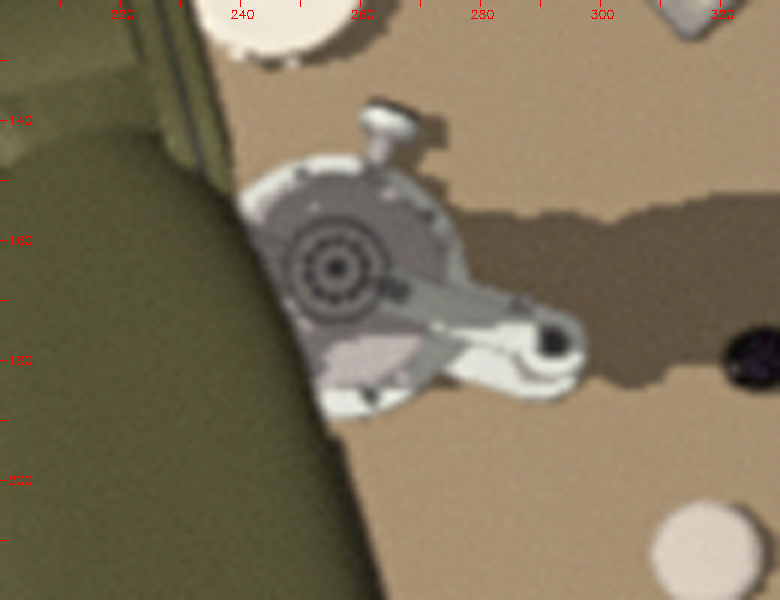

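Request:
carry_out:
  motion:
    - {"dx":0,"dy":0.0003,"dz":0.0016,"turn":1}
    - {"dx":0,"dy":0.0003,"dz":0.0016,"turn":1}
    - {"dx":0,"dy":0.0003,"dz":0.0016,"turn":1}
    - {"dx":0,"dy":0.0003,"dz":0.0016,"turn":1}
    - {"dx":0,"dy":0,"dz":0,"turn":0}
    - {"dx":0,"dy":0,"dz":0,"turn":0}
    - {"dx":0,"dy":0,"dz":0,"turn":0}
    - {"dx":0,"dy":0,"dz":0,"turn":0}
    - {"dx":0,"dy":0,"dz":0,"turn":0}
    - {"dx":0,"dy":0,"dz":0,"turn":0}

```text
time: 36.3
tool_pos: [0.6153, 0.1481, 0.066]
tcp_rot: [0.692, 0.145, 0.692, -0.145]
ft_force: [-0.2, -0.3, -0.9]
gripper_width: 0.0
```

```bash
python3 -c "
from h import *
hubrel()
c=camera('scene');crop(c,190,130,320,230,6,'pics/s15.png')"
```

```text
t 36.3 p [0.6153 0.1481 0.066 ] yawz -23.59 tilt [-1.  0.  0.] q [ 0.236  0.546 -0.133  0.891 -0.     2.219] F [-0.2 -0.3 -0.9] w 0.0
hub in tool (want y -.090, z .022 at contact) [-0.     -0.0894  0.0196] F tool [ 0.9 -0.4 -0.1] M [ 0.06 -0.01  0.01]
lever angle if touching 64.9
```

View pics/s15.png

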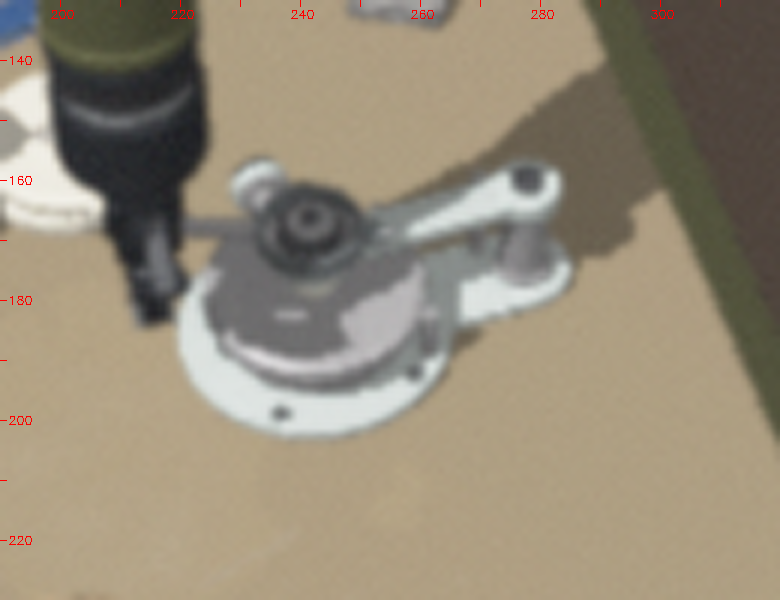

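Request:
carry_out:
  motion:
    - {"dx":0,"dy":0,"dz":-0.01,"turn":0}
    - {"dx":0,"dy":0,"dz":-0.015,"turn":0}
    - {"dx":-0.03,"dy":0,"dz":0,"turn":0}
    - {"dx":-0.03,"dy":0,"dz":0,"turn":0}
    - {"dx":-0.03,"dy":0,"dz":0,"turn":0}
    - {"dx":0,"dy":0,"dz":-0.04,"turn":0}
    - {"dx":0,"dy":0,"dz":-0.04,"turn":0}
    - {"dx":0,"dy":0,"dz":-0.04,"turn":0}
    - {"dx":0,"dy":0,"dz":-0.03,"turn":0}
    - {"dx":0,"dy":0,"dz":0,"turn":0}

```text
time: 37.6
tool_pos: [0.4518, 0.2184, 0.156]
tcp_rot: [0.692, 0.143, 0.693, -0.144]
ft_force: [-0.2, 0.1, 0.1]
gripper_width: -0.0
```

```bash
python3 -c "
from h import *
import pickle
show()
d={n:camera(n) for n in('scene','top')};pickle.dump(d,open('c16.pkl','wb'))
crop(d['scene'],190,120,320,220,6,'pics/s16.png');crop(d['top'],180,110,330,220,5,'pics/t16.png')"
```

```text
t 37.6 p [0.4518 0.2184 0.156 ] yawz -23.42 tilt [-1.    -0.001 -0.001] q [ 0.45   0.268 -0.333  0.972  0.     2.43 ] F [-0.2  0.1  0.1] w -0.0
```

View pics/s16.png

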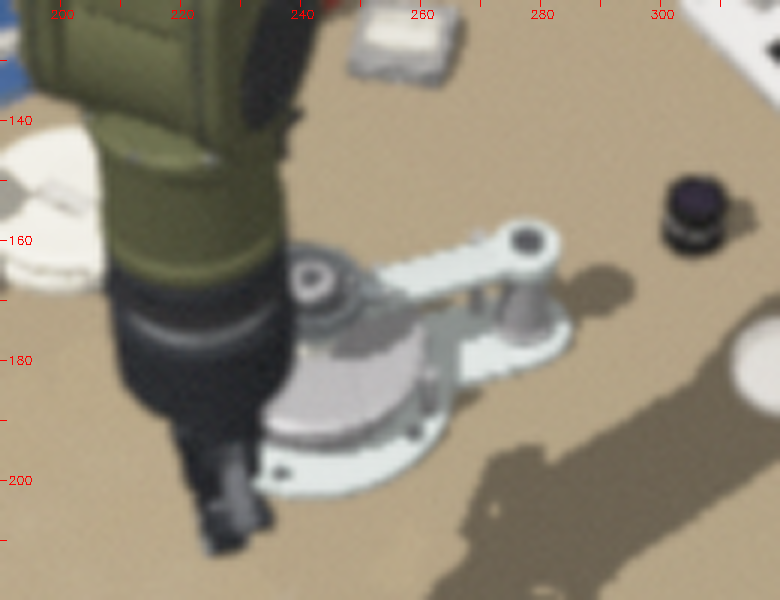

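View pics/t16.png

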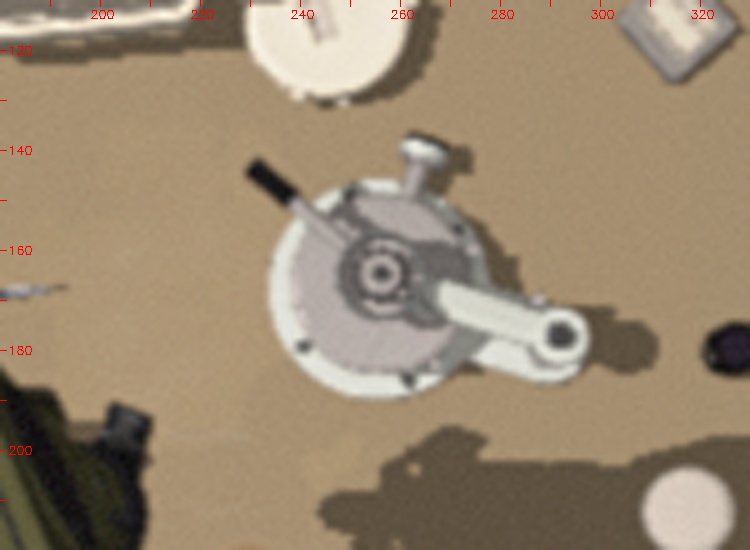

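```bash
python3 -c "
from h import *
import pickle
d=pickle.load(open('c16.pkl','rb'));T=d['top']
a=onz(T,256,164.5,.093);b=onz(T,234.1,146.3,.086);v=b-a;print(a,b,np.hypot(*v),np.degrees(np.arctan2(v[1],v[0])))
to(.30,.22,.25)
"
```

```text
[0.59789817 0.05801525] [0.65731296 0.12566034] 0.09003319895784781 48.70615512510649
t 37.7 p [0.4548 0.2183 0.1563] yawz -23.53 tilt [-1.     0.     0.001] q [ 0.448  0.27  -0.329  0.971 -0.     2.429] F [ 0.6 -0.5  0.8] w 0.0002
delta tool xyz [-0.0939 -0.0602 -0.1425]
```

Request:
carry_out:
  motion:
    - {"dx":-0.02,"dy":0,"dz":-0.01,"turn":0}
    - {"dx":-0.03,"dy":0,"dz":-0.02,"turn":0}
    - {"dx":-0.03,"dy":0,"dz":-0.03,"turn":0}
    - {"dx":-0.02,"dy":0.02,"dz":-0.03,"turn":0}
    - {"dx":0,"dy":0.03,"dz":-0.02,"turn":0}
    - {"dx":0,"dy":0.04,"dz":0,"turn":0}
    - {"dx":0,"dy":0.04,"dz":0,"turn":0}
    - {"dx":0,"dy":0.02,"dz":0,"turn":0}
    - {"dx":0,"dy":0,"dz":0,"turn":0}
    - {"dx":0,"dy":0,"dz":0,"turn":0}

```text
time: 38.95
tool_pos: [0.4143, 0.3987, 0.2557]
tcp_rot: [0.692, 0.144, 0.692, -0.145]
ft_force: [-0.2, -0.6, -0.6]
gripper_width: 0.0
```

```bash
python3 -c "
from h import *
show()
d={n:camera(n) for n in('scene','top')}
crop(d['scene'],190,120,350,240,5,'pics/s17.png');crop(d['top'],180,110,340,230,5,'pics/t17.png')"
```

```text
t 38.95 p [0.4143 0.3987 0.2557] yawz -23.64 tilt [-1.    -0.001 -0.   ] q [ 0.766  0.34   0.04   1.272 -0.     2.75 ] F [-0.2 -0.6 -0.6] w 0.0
```

View pics/s17.png

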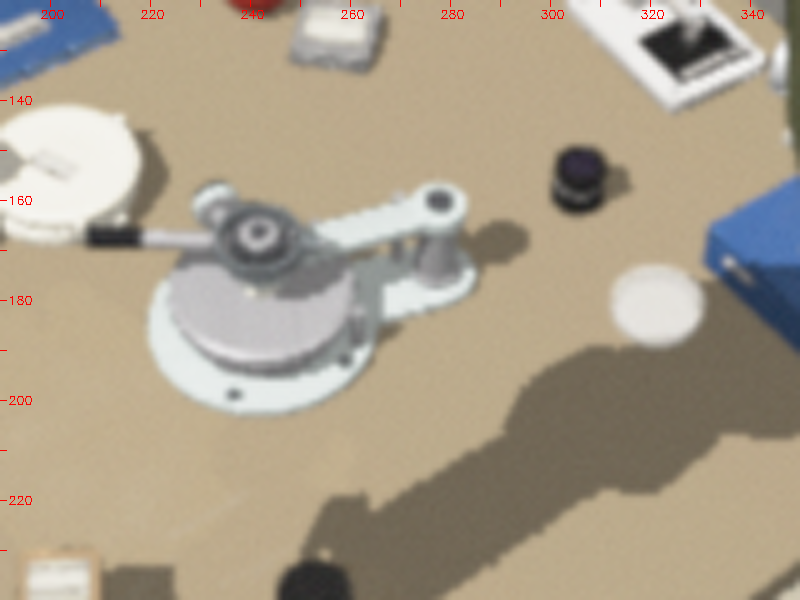

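View pics/t17.png

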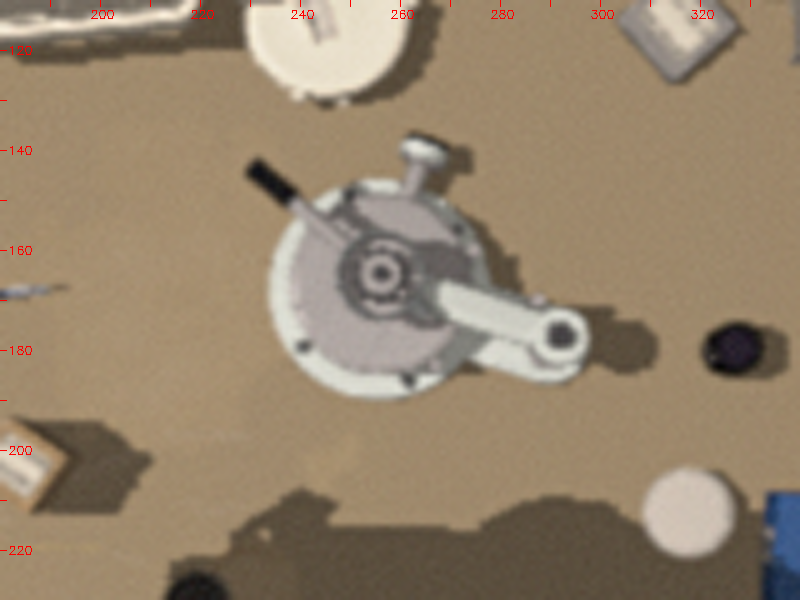

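```bash
python3 -c "
from rig import *
print(finish_job())"
```

```text
the job is handed in; nothing more can be done
None
```

The pot is closed and clamped with one clutch click, and the job was handed in at about 39 s of the 64 s allowed. The hand-in gave no verdict, so the result below rests on my own measurements.

- **Lid:** I pushed it against both stop pins until it held about 10 N. The last fit put its centre within about 1 mm of the pot's centre.
- **Package:** The canister was the one in the way. I set it down upright on free bench at about (0.39, 0.18).
- **Clamp arm:** I swung it fully across to its stop, where it held about 6.5 N. The arm direction in the pictures agrees with closed.
- **Lever:** I pushed it clockwise. The push peaked at about 5.6 N of the samples I read and then fell to zero. The lever sprang ahead on its own, from 65° where I was pushing to 49°, and I stopped and backed off. That works out to a screw angle of about 1.32 rad plus one click of 0.63 rad, with no second click.

The last pictures show the loupe, dish and tweezers where they were and the robot touching nothing. Two checks were less tidy:

- **Scene camera:** The circle fits for the lid from this camera disagreed by about 5 mm with the top camera, probably because of the bevel and the sides showing. I relied on the top view.
- **Peak push:** The 5.6 N I read is below the stated 7 N, because I only get force readings at the end of each move.

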